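# Fetch the tin from the back of the condiment tray

### The job

The green food tin at the back of the dark wooden tray is hemmed in by the jam jar, the green-capped spice jar and the salt shaker. Move those three over to stand on the chopping board, then take the tin out and stand it in the middle of the round cork mat, and only then put all three back on the tray, each on the very spot where it stood at the start. Everything ends standing upright and let go; knock nothing over, and leave the kitchen timer, the onion and the mug at the back where they are.

Things in the scene. Friction and masses are not known exactly. Their poses are not given: they have to be found in the camera images.
- tin: food tin, green and cream label, upright cylinder 57 mm across and 72 mm tall. Origin: centre of its underside; z up; round, so its yaw does not matter. Starts on the tray with jam jar, spice jar and shaker round it in any order, one in front of it, one at either side, 65 mm from centre to centre.
- jam: jam jar, red jam in clear glass, white lid: 65 mm across, 97 mm tall; lid 61 mm across, z 86 to 97, the glass is 62 mm across just below it. About 0.36 kg. Origin: centre of its underside; z up; round, so its yaw does not matter. At the start it stands on the tray beside the tin.
- spice: glass spice jar with green cap, 46 mm across, 106 mm tall; the cap is 45 mm across, z 85 to 105. About 0.11 kg. Origin: centre of its underside; z up; round, so its yaw does not matter. At the start it stands on the tray beside the tin.
- salt: salt shaker of clear glass with grey domed top, 90 mm tall; body 44 mm across at its widest up to z 74, top 34 mm across. About 0.1 kg. Origin: centre of its underside; z up; round, so its yaw does not matter. At the start it stands on the tray beside the tin.
- tray: flat dark wooden tray, fixed: 151 mm (its x, -109 to +42) by 218 mm (its y), flat, no rim, 6 mm thick; in the middle of its back edge a brass grip bar 74 mm long, 55 mm high, 40 mm behind the origin. Origin: on the worktop under the place of the tin.
- board: wooden chopping board, fixed, 210 mm (its x) by 300 mm (its y), 22 mm thick, top free at the start. Origin: centre of its underside. (Round the work: wall cabinets hang 0.5 m above the worktop from x = 0.62 m on, and a door casing stands at the far left front, beside the start pose; keep wrist and hand clear of them.)
- mat: round cork mat, 100 mm across, 6 mm thick, fixed. Origin: centre of its underside.
- timer: cream kitchen timer with red dial, 65 mm across, 54 mm tall, at the back; leave alone. Origin: centre of its underside.
- onion: brown onion, 79 mm across, 85 mm tall, at the back; leave alone. Origin: its underside.
- mug: white mug with red dots, 92 mm across, 107 mm tall, at the back; leave alone. Origin: centre of its underside.

How it is judged:
By the outcome, as a careful person would: the job done as asked, in the order asked, and still so for the second after the job is handed in, with the robot touching nothing.
It also fails if it takes over 149 s, if anything falls off the work surface, if the arm or the gripper's body presses on something with over 40 N, if the wrist force passes 120 N, or if a joint passes its speed limit or range.

### The arm

A 6-joint arm with a two-finger parallel gripper is mounted at the origin on a cart in front of the work surface, level with it; the furniture and walls round the work are solid. World frame = base frame: x ahead of the robot, y to its left, z up, the work surface at z = 0. Lengths are in mm, angles in rad, forces in N, time in s.
With the tool pointing down it reaches from about 250 to 850 mm from the base axis. Payload 12.5 kg.
Tool frame: the origin (TCP) lies at the very end of the fingers, on their centre line; the grasp point (between the pads) lies 19 mm behind it; z points along the fingers, y is the line along which they close (so a half turn about z gives the same grasp; the last joint's range is limited). The gripper opens to 93 mm and grips with 3 to 60 N. Pads are 15 mm wide; open, the fingers measure 128 mm over their backs; the gripper's body (75 mm by 188 mm) begins 65 mm behind the grasp point.
Start: joints at [1.191, 0.351, 1.652, -0, 1.139, -0.085], TCP at [159.77, 526.268, 218.633] pointing down, gripper open.
Joint ranges: [-2.75, 2.75], [-0.79, 2.1], [0.01, 2.65], [-1.57, 4.71], [0.07, 3.14], [-2.87, 2.87]. Speed limits (rad/s): [2.22, 2.22, 2.79, 3.14, 3.14, 3.14].

### API

Orientations are given as a unit quaternion [x, y, z, w].
In Python, from workcell import arm gives the robot as it stands. The module is installed in compiled form; this text tells all that it offers.
- The arm moves only by the tool step_arm, never from a script. Its argument "commands" is a list of rows, each an object of numbers: "jaw": the opening, from 0 (shut) to 1 (fully open); "x", "y", "z": the shift along the tool's x, y, z in mm; "twist": the turn about the tool's z in rad. In form: [{"jaw": .., "x": .., "y": .., "z": .., "twist": ..}, ...]. A call has 1 to 8 rows; each row is the pose to reach, as a shift and turn from the pose commanded when the call began, along the tool's axes at that moment; what a row does not reach only later rows make up. A row lasts 1/12 s, in which the tool goes at most 41.7 mm and 7.16 degrees, less where a joint would pass 70% of its speed; a pose out of reach is approached as far as the arm can. A call with a gripper value outside its range is refused whole. The fingers move at their own pace and stop on an object; the grip force is fixed at half the most. Time passes only in rows, so rows that repeat a pose let the fingers close. It gives the time, the measured TCP pose, the force, the opening and the grip force at its end, in the units of the state.
- arm.observe(): the state, without advancing time (a new reading comes with each control period).
- arm.camera(name): name is "scene" or "top" or "wrist"; returns the picture (400x640x3 uint8, red, green, blue); there is no depth.
- arm.camera_model(name): a dict with "fx", "fy", "cx", "cy" (pixels), "k1" (the pictures are not rectified: a ray, as slopes to the right and down, at radius r is drawn at 1 + k1 r^2 times it, then the intrinsics apply), "R" (3x3) and "t" (3): a world point X has camera coordinates R X + t. Camera axes: x right, y down, z forward; pixel columns grow to the right and rows downward; lengths in mm; the calibration is good to about 2 mm. A picture is of the moment at which its call begins: read the wrist's pose just before it. camera_model takes no time and is no camera call; for the wrist camera it gives the pose at the moment of the call.
- arm.hand_in(): hands the job in; it is judged then, once.
Trained networks look in the newest picture that a camera, given by its name, has taken for a name from the list of things; names that differ only in an ending like _2 or _b are one class to them, and where a whole thing is asked for, a point or a joint stands for the part that bears it (a point fixed in the world has none). Each returns a list of dicts, best first, with "conf" (0 to 1); they miss things now and then, are a little off and sometimes report something else, mostly with a low value. They report only what shows in the picture. A call takes as long as a camera call.
- arm.find_in(name, camera): "uv" ([column, row] in pixels, amid what is visible of it).
- arm.landmark_of(name, camera): "uv" ([column, row] in pixels: a listed point, or the origin of a listed thing).
The state is a dict: "time_s": time; "joint_positions": joint angles; "dq": joint speeds; "joint_efforts": joint torques, N m; "eef_pos": TCP position; "ee_rot": TCP orientation; "ft_force": force on the tool from outside, world axes, zero at the start; "wrist_torque": the same for the moment, N m; "finger_gap": opening from 0.0 (shut) to 1.0 (fully open); "gripper_force": force on a finger pad.
Only numpy, scipy, OpenCV 4.12 (cv2) and the standard library are available. Lean on these libraries where they do the work, as an engineer would, in place of code of your own. Each camera call takes 0.05 s, during which the arm holds its last target. There are 200 camera calls.

## Working session

There is one attempt and no reset: what is moved stays moved. The work goes in short steps, Python scripts to look and compute and a tool call to move; the robot and the scene stay as the last step left them, time stands still between calls to the robot, and variables do not carry over. Pictures are saved under pics/ and viewed, at most 14 in all, crops included, and the job is handed in when it is done.

Besides the shell and the picture viewer there is one more tool, called after "Request:" as name(argument=value, ...) on one line, values as JSON. step_arm: Moves the arm, as the interface text tells. Its arguments: {"type":"object","properties":{"commands":{"type":"array","items":{"type":"object","properties":{"jaw":{"type":"number"},"x":{"type":"number"},"y":{"type":"number"},"z":{"type":"number"},"twist":{"type":"number"}}}}},"required":["commands"]}

```bash
mkdir -p pics; cat > h.py <<'E'
import numpy as np, cv2
from scipy.optimize import least_squares
from workcell import arm
def ray(m,uv):
    K=np.array([[m['fx'],0,m['cx']],[0,m['fy'],m['cy']],[0,0,1.]])
    p=cv2.undistortPoints(np.array([[uv]],float),K,np.array([m['k1'],0,0,0,0.]))[0,0]
    # exact forward model check is r*(1+k1 r^2): same as OpenCV
    R=np.array(m['R']);t=np.array(m['t'])
    d=R.T@np.array([p[0],p[1],1.]);return -R.T@t,d/np.linalg.norm(d)
def onz(m,uv,z):
    c,d=ray(m,uv);return c+d*(z-c[2])/d[2]
def tri(rs):
    A=np.zeros((3,3));b=np.zeros(3)
    for c,d in rs:
        P=np.eye(3)-np.outer(d,d);A+=P;b+=P@c
    X=np.linalg.solve(A,b);return X,[np.linalg.norm(np.cross(X-c,d)) for c,d in rs]
def proj(m,X):
    p=np.array(m['R'])@X+np.array(m['t']);x=p[:2]/p[2];x=x*(1+m['k1']*(x@x))
    return np.array([m['fx']*x[0]+m['cx'],m['fy']*x[1]+m['cy']])
def save(im,n): cv2.imwrite('pics/'+n+'.png',cv2.cvtColor(im,cv2.COLOR_RGB2BGR))
E
python3 - <<'E'
from h import *
s=arm.observe();print({k:np.round(v,3) for k,v in s.items()})
ms={}
for c in ('scene','top'):
    save(arm.camera(c),c+'0');ms[c]=arm.camera_model(c)
    m=ms[c];print(c,-np.array(m['R']).T@m['t'],m['fx'],m['k1'])
for n in ('tin','jam','spice','salt','tray','board','mat','timer','onion','mug'):
    r=[]
    for c in ms:
        L=arm.landmark_of(n,c)
        print(n,c,[(np.round(l['uv'],1).tolist(),round(l['conf'],2),np.round(onz(ms[c],l['uv'],0 if n in('tray','board','mat','timer','onion','mug') else 6)[:2]).tolist()) for l in L[:2]])
        if L: r.append(ray(ms[c],L[0]['uv']))
    if len(r)==2: print('  tri',np.round(tri(r)[0],1),np.round(tri(r)[1],1))
E
```

```text
{'time_s': np.float64(0.0), 'joint_positions': array([ 1.191,  0.351,  1.652,  0.   ,  1.139, -0.085]), 'dq': array([ 0.002,  0.   , -0.001, -0.   , -0.003,  0.001]), 'joint_efforts': array([ 2.0000e-03, -4.9731e+01, -2.8526e+01,  7.0000e-02,  2.6000e-02,
       -0.0000e+00]), 'eef_pos': array([159.654, 525.967, 218.106]), 'ee_rot': array([ 0.147,  0.989, -0.001, -0.   ]), 'ft_force': array([-0.244,  0.169, -0.595]), 'wrist_torque': array([ 0.044, -0.023, -0.006]), 'gripper_force': np.float64(0.0), 'finger_gap': np.float64(0.998)}
scene [  51.610358   -712.42232051  882.76553309] 402.5173265973384 -0.03320074388427596
top [ 320.62355661   63.03160136 1408.05104404] 444.0380702447137 0.023718634565176804
tin scene [([368.2, 285.1], 0.79, [534.0, -328.0])]
tin top [([422.1, 203.9], 0.71, [531.0, -331.0]), ([213.8, 257.6], 0.2, [523.0, 354.0])]
  tri [ 531.3 -329.9    9.5] [0.5 0.5]
jam scene [([387.1, 302.2], 0.89, [534.0, -395.0]), ([367.0, 209.3], 0.68, [727.0, -127.0])]
jam top [([445.7, 199.3], 0.76, [528.0, -409.0])]
  tri [ 524.6 -402.1   24.3] [0.5 0.5]
spice scene [([345.9, 301
[... 495 characters left out ...]
8.0, 363.0]), ([386.6, 303.2], 0.6, [534.0, -394.0])]
board top [([212.1, 255.8], 0.64, [531.0, 359.0])]
  tri [528.5 359.5   2.7] [2.3 2.3]
mat scene [([287.1, 211.9], 0.71, [534.0, 26.0]), ([365.9, 209.5], 0.26, [729.0, -122.0])]
mat top [([317.5, 227.8], 0.81, [538.0, 15.0])]
  tri [532.4  16.9   9.9] [4.1 4.1]
timer scene [([312.7, 165.3], 0.61, [739.0, 155.0])]
timer top [([265.3, 178.3], 0.82, [738.0, 142.0]), ([445.1, 196.4], 0.2, [538.0, -412.0])]
  tri [732.5 142.4  12.1] [2.5 2.5]
onion scene []
onion top [([303.3, 166.0], 0.97, [749.0, 11.0])]
mug scene [([366.4, 208.3], 0.8, [734.0, -119.0])]
mug top [([346.3, 162.6], 0.78, [726.0, -130.0])]
  tri [ 722.6 -128.1   14. ] [0.2 0.2]
```

View pics/scene0.png

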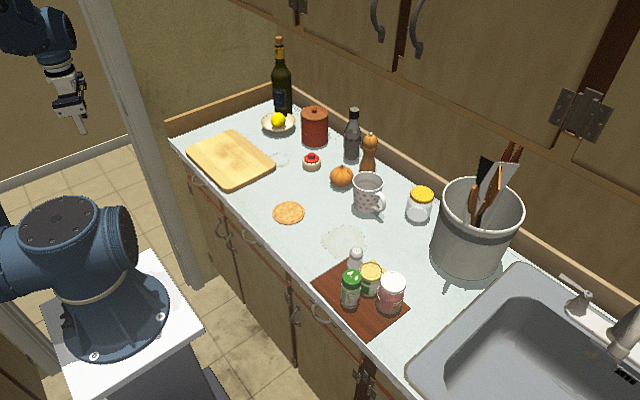

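View pics/top0.png

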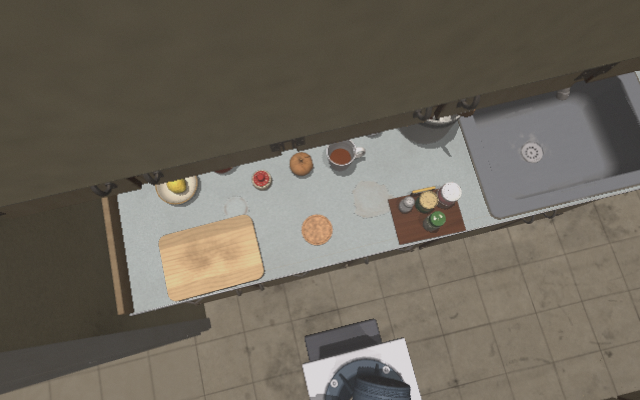

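```bash
python3 - <<'E'
from h import *
T=arm.camera_model('top');S=arm.camera_model('scene');W=arm.camera_model('wrist')
p=lambda m,uv,z:np.round(onz(m,uv,z)[:2]).tolist()
print('tray',[p(T,u,6) for u in [(388,199),(398,244),(464,231)]], 'bar',[p(T,u,50) for u in [(413,191),(437,187)]])
print('board',[p(T,u,22) for u in [(160,240),(172,300),(263,273),(248,215)]])
for n,ut,us,z in [('jam',(450,191),(393,280),103),('spice',(437,217),(351,275),111),('tin',(429,200),(372,268),78),('salt',(408,203),(355,253),93)]:
    print(n,p(T,ut,z),p(S,us,z),np.round(tri([ray(T,ut),ray(S,us)])[0]))
print('casing floor',p(S,(200,290),-900),p(S,(200,290),-750),'top corner',[p(T,(210,325),z) for z in(0,500,1000)],p(T,(130,313),0))
for u in [(118,100),(185,250)]:
  print(u,np.round(ray(S,u)[1],3))
R=np.array(W['R']);print('wrist cam',-R.T@W['t'],R.round(2),W['fx'])
E
```

```text
tray [[573.0, -229.0], [426.0, -219.0], [415.0, -433.0]] bar [[571.0, -303.0], [566.0, -379.0]]
board [[616.0, 503.0], [426.0, 498.0], [438.0, 212.0], [627.0, 220.0]]
jam [535.0, -396.0] [535.0, -398.0] [ 535. -397.  101.]
spice [467.0, -332.0] [465.0, -329.0] [ 465. -331.  113.]
tin [527.0, -334.0] [537.0, -330.0] [ 528. -333.   87.]
salt [531.0, -266.0] [528.0, -277.0] [ 534. -270.   80.]
casing floor [335.0, 606.0] [311.0, 495.0] top corner [[326.0, 405.0], [324.0, 283.0], [322.0, 162.0]] [420.0, 635.0]
(118, 100) [ 0.16   0.883 -0.442]
(185, 250) [ 0.141  0.665 -0.733]
wrist cam [ 88.11746925 548.29771287 385.03491405] [[ 0.29  0.96  0.  ]
 [ 0.92 -0.28  0.27]
 [ 0.26 -0.08 -0.96]] 332.96674086647016
```

Request:
step_arm(commands=[{"jaw":1,"x":-100,"y":-227,"z":0,"twist":0},{"jaw":1,"x":-100,"y":-227,"z":0,"twist":0},{"jaw":1,"x":-100,"y":-227,"z":0,"twist":0},{"jaw":1,"x":-100,"y":-227,"z":0,"twist":0},{"jaw":1,"x":-100,"y":-227,"z":0,"twist":0},{"jaw":1,"x":-100,"y":-227,"z":0,"twist":0},{"jaw":1,"x":-100,"y":-227,"z":0,"twist":0}])

```text
time_s: 1.68
eef_pos: [189.1, 275.3, 218.4]
ee_rot: [0.148, 0.989, -0.001, -0.0]
ft_force: [0.9, 0.1, -0.4]
finger_gap: 1.0
gripper_force: 0.0
```

Request:
step_arm(commands=[{"jaw":1,"x":-223,"y":-253,"z":0,"twist":-0.24},{"jaw":1,"x":-223,"y":-253,"z":0,"twist":-0.24},{"jaw":1,"x":-223,"y":-253,"z":0,"twist":-0.24},{"jaw":1,"x":-223,"y":-253,"z":0,"twist":-0.24},{"jaw":1,"x":-223,"y":-253,"z":0,"twist":-0.24},{"jaw":1,"x":-223,"y":-253,"z":0,"twist":-0.24},{"jaw":1,"x":-223,"y":-253,"z":0,"twist":-0.24},{"jaw":1,"x":-223,"y":-253,"z":0,"twist":-0.24}])

```text
time_s: 2.35
eef_pos: [313.3, 8.7, 219.1]
ee_rot: [0.027, 1.0, 0.0, 0.001]
ft_force: [0.6, 1.2, 0.5]
finger_gap: 0.996
gripper_force: 0.0
```

Request:
step_arm(commands=[{"jaw":1,"x":-156,"y":-300},{"jaw":1,"x":-156,"y":-300},{"jaw":1,"x":-156,"y":-300},{"jaw":1,"x":-156,"y":-300},{"jaw":1,"x":-156,"y":-300},{"jaw":1,"x":-156,"y":-300},{"jaw":1,"x":-156,"y":-300},{"jaw":1,"x":-156,"y":-300}])

```text
schema error: expected keys jaw, x, y, z, twist
```

Request:
step_arm(commands=[{"jaw":1,"x":0,"y":0},{"jaw":1,"x":0,"y":0},{"jaw":1,"x":0,"y":0}])

```text
schema error: expected keys jaw, x, y, z, twist
```

```bash
cat >> h.py <<'E'
def look(names,pic=None):
    s=arm.observe();m=arm.camera_model('wrist');im=arm.camera('wrist')
    if pic: save(im,pic)
    o={}
    for n in names:
        for f in ('landmark_of',):
            L=getattr(arm,f)(n,'wrist')
            if L: o[n]=(L[0]['uv'],L[0]['conf'])
    print(s['eef_pos'].round(1),s['ee_rot'].round(3))
    return m,o
E
python3 - <<'E'
from h import *
import pickle
m,o=look(['tin','jam','spice','salt','tray'],'w1')
for n in o: print(n,np.round(o[n][0],1),round(o[n][1],2),onz(m,o[n][0],0 if n=='tray' else 6).round(1))
pickle.dump((m,o),open('v1.pkl','wb'))
E
```

```text
[313.3   8.7 219.1] [0.027 1.    0.    0.001]
```

View pics/w1.png

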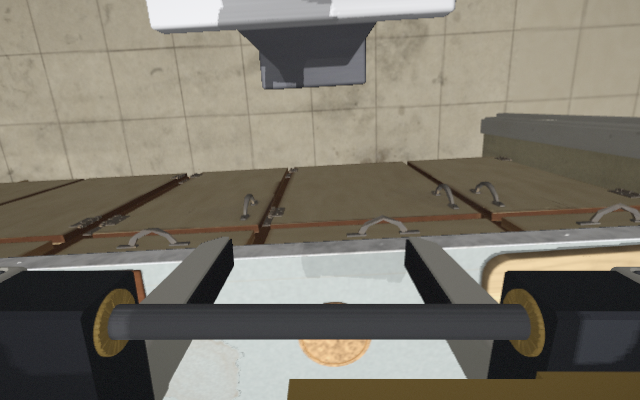

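Request:
step_arm(commands=[{"jaw":1,"x":-156,"y":-300,"z":0,"twist":0},{"jaw":1,"x":-156,"y":-300,"z":0,"twist":0},{"jaw":1,"x":-156,"y":-300,"z":0,"twist":0},{"jaw":1,"x":-156,"y":-300,"z":0,"twist":0},{"jaw":1,"x":-156,"y":-300,"z":0,"twist":0},{"jaw":1,"x":-156,"y":-300,"z":0,"twist":0},{"jaw":1,"x":-156,"y":-300,"z":0,"twist":0},{"jaw":1,"x":-156,"y":-300,"z":0,"twist":0}])

```text
time_s: 3.32
eef_pos: [451.8, -292.8, 218.6]
ee_rot: [0.026, 1.0, 0.0, -0.0]
ft_force: [0.9, 1.2, 0.1]
finger_gap: 1.0
gripper_force: 0.0
```

Request:
step_arm(commands=[{"jaw":1,"x":0,"y":0,"z":0,"twist":0},{"jaw":1,"x":0,"y":0,"z":0,"twist":0},{"jaw":1,"x":0,"y":0,"z":0,"twist":0}])

```text
time_s: 3.57
eef_pos: [450.6, -290.9, 218.4]
ee_rot: [0.026, 1.0, 0.0, -0.0]
ft_force: [-0.3, 0.3, 0.2]
finger_gap: 1.001
gripper_force: 0.0
```

```bash
python3 - <<'E'
from h import *
import pickle
m,o=look(['tin','jam','spice','salt','tray'],'w2')
for n in o: print(n,np.round(o[n][0],1),round(o[n][1],2),onz(m,o[n][0],0 if n=='tray' else 6).round(1))
pickle.dump((m,o),open('v1.pkl','wb'))
E
```

```text
[ 450.6 -290.9  218.4] [ 0.026  1.     0.    -0.   ]
tin [286.1 243. ] 0.66 [ 534.  -334.5    6. ]
spice [278.1 185.6] 0.8 [ 461.6 -338.2    6. ]
salt [334.7 243.4] 0.64 [ 537.7 -275.1    6. ]
```

View pics/w2.png

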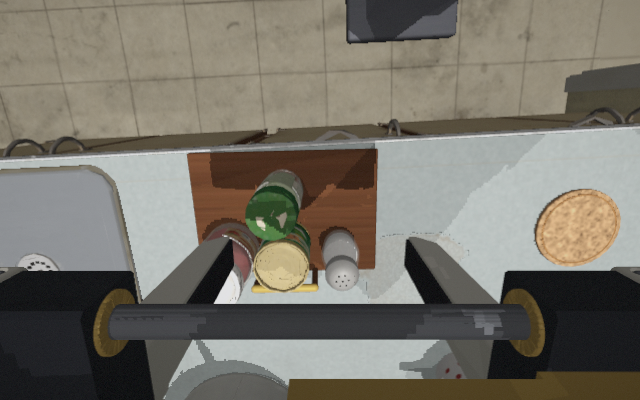

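Request:
step_arm(commands=[{"jaw":1,"x":-67,"y":-42,"z":0,"twist":0},{"jaw":1,"x":-67,"y":-42,"z":0,"twist":0},{"jaw":1,"x":-67,"y":-42,"z":0,"twist":0},{"jaw":1,"x":-67,"y":-42,"z":0,"twist":0},{"jaw":1,"x":-67,"y":-42,"z":0,"twist":0}])

```text
time_s: 4.28
eef_pos: [514.3, -338.2, 218.4]
ee_rot: [0.027, 1.0, 0.0, -0.0]
ft_force: [-0.3, 0.0, -1.1]
finger_gap: 1.002
gripper_force: 0.0
```

```bash
python3 - <<'E'
from h import *
import pickle
m,o=look(['tin','jam','spice','salt','tray'],'w3')
for n in o: print(n,np.round(o[n][0],1),round(o[n][1],2),onz(m,o[n][0],0 if n=='tray' else 6).round(1))
m1,o1=pickle.load(open('v1.pkl','rb'))
for n in o:
  if n in o1: print('tri',n,tri([ray(m,o[n][0]),ray(m1,o1[n][0])])[0].round(1))
pickle.dump((m,o),open('v2.pkl','wb'))
E
```

```text
[ 514.3 -338.2  218.4] [ 0.027  1.     0.    -0.   ]
tin [322.6 190.2] 0.88 [ 533.6 -334.     6. ]
jam [266.6 194. ] 0.66 [ 534.5 -399.9    6. ]
spice [321.  130.4] 0.98 [ 464.9 -332.2    6. ]
salt [374.3 190.9] 0.63 [ 537.7 -273.5    6. ]
tri tin [ 532.7 -334.     9.3]
tri spice [ 462.2 -334.8   12.9]
tri salt [ 536.1 -274.7   10.7]
```

View pics/w3.png

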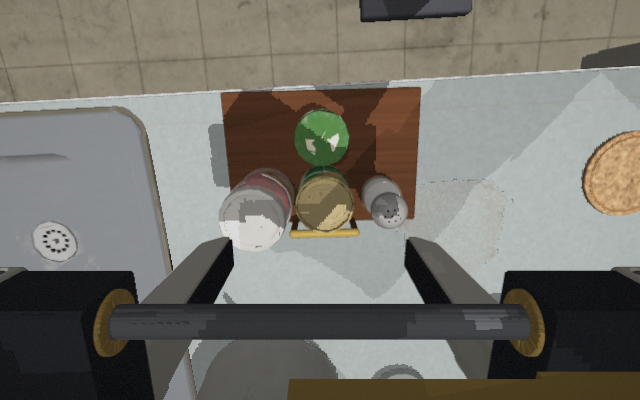

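```bash
python3 - <<'E'
from h import *
import pickle
m1,o1=pickle.load(open('v1.pkl','rb'));m2,o2=pickle.load(open('v2.pkl','rb'))
T=arm.camera_model('top');S=arm.camera_model('scene')
c={'spice':(111,(272,214),(322,137),(437,217)),'tin':(78,(282,266),(326,202),(429,200)),'salt':(93,(342,275),(389,209),(408,203)),'jam':(103,None,(254,217),(450,191))}
for n,(z,a,b,t) in c.items():
    print(n,onz(m2,b,z)[:2].round(1),onz(T,t,z)[:2].round(1), (onz(m1,a,z)[:2].round(1),tri([ray(m1,a),ray(m2,b)])[0].round(1)) if a else tri([ray(T,t),ray(m2,b)])[0].round(1))
print('tray',[onz(m2,u,6)[:2].round(1) for u in [(222,94),(421,87),(415,218)]],[onz(m1,u,6)[:2].round(1) for u in [(189,153),(377,150),(374,268)]])
print('bar',[onz(m2,u,55)[:2].round(1) for u in [(292,234),(358,232)]])
print('mat',onz(m1,(578,227),6).round(1))
E
```

```text
spice [ 463.2 -332.2] [ 467.1 -332.2] (array([ 462.6, -331.4]), array([ 463.5, -332.1,  107.8]))
tin [ 527.5 -331.3] [ 527.2 -334.3] (array([ 528.8, -331.6]), array([ 526.4, -331.2,   82.4]))
salt [ 533.  -274.1] [ 531.2 -265.7] (array([ 534., -272.]), array([ 534.5, -272.7,   90.7]))
jam [ 530.7 -396.3] [ 534.8 -396.2] [ 536.6 -400.7   87.4]
tray [array([ 420.5, -437.3]), array([ 425. , -222.2]), array([ 573.9, -225. ])] [array([ 418.5, -435.8]), array([ 426.2, -222.8]), array([ 573.5, -227.2])]
bar [array([ 567.3, -368.8]), array([ 568.9, -298.9])]
mat [531.7  19.3   6. ]
```

Request:
step_arm(commands=[{"jaw":0.85,"x":51,"y":3,"z":0,"twist":0},{"jaw":0.85,"x":51,"y":3,"z":0,"twist":0},{"jaw":0.85,"x":51,"y":3,"z":35,"twist":0},{"jaw":0.85,"x":51,"y":3,"z":70,"twist":0},{"jaw":0.85,"x":51,"y":3,"z":105,"twist":0},{"jaw":0.85,"x":51,"y":3,"z":140,"twist":0},{"jaw":0.85,"x":51,"y":3,"z":166,"twist":0},{"jaw":0.85,"x":51,"y":3,"z":166,"twist":0}])

```text
time_s: 5.25
eef_pos: [461.7, -331.1, 48.3]
ee_rot: [0.028, 1.0, 0.002, -0.003]
ft_force: [-0.3, -0.1, -0.9]
finger_gap: 0.85
gripper_force: 0.0
```

```bash
python3 - <<'E'
from h import *
s=arm.observe();print(s['eef_pos'].round(1),s['ft_force'].round(1),s['joint_positions'].round(2))
E
```

```text
[ 461.7 -331.1   48.3] [-0.3 -0.1 -0.9] [-0.7   0.61  1.72  0.    0.82 -2.22]
```

Request:
step_arm(commands=[{"jaw":0,"x":0,"y":0,"z":0,"twist":0},{"jaw":0,"x":0,"y":0,"z":0,"twist":0},{"jaw":0,"x":0,"y":0,"z":0,"twist":0},{"jaw":0,"x":0,"y":0,"z":0,"twist":0},{"jaw":0,"x":0,"y":0,"z":0,"twist":0},{"jaw":0,"x":0,"y":0,"z":0,"twist":0},{"jaw":0,"x":0,"y":0,"z":0,"twist":0},{"jaw":0,"x":0,"y":0,"z":0,"twist":0}])

```text
time_s: 5.92
eef_pos: [464.4, -333.3, 53.6]
ee_rot: [0.027, 1.0, -0.0, 0.001]
ft_force: [-0.9, 0.5, 6.7]
finger_gap: 0.488
gripper_force: 30.0
```

Request:
step_arm(commands=[{"jaw":0,"x":0,"y":0,"z":-20,"twist":0},{"jaw":0,"x":0,"y":0,"z":-50,"twist":0},{"jaw":0,"x":0,"y":0,"z":-85,"twist":0},{"jaw":0,"x":0,"y":0,"z":-120,"twist":0},{"jaw":0,"x":0,"y":10,"z":-150,"twist":0},{"jaw":0,"x":0,"y":40,"z":-150,"twist":0},{"jaw":0,"x":-2,"y":70,"z":-150,"twist":0},{"jaw":0,"x":-3,"y":100,"z":-150,"twist":0}])

```text
time_s: 6.58
eef_pos: [472.3, -232.3, 203.2]
ee_rot: [0.028, 1.0, -0.0, 0.0]
ft_force: [-0.3, 0.0, -0.8]
finger_gap: 0.486
gripper_force: 30.0
```

Request:
step_arm(commands=[{"jaw":0,"x":-1,"y":38,"z":0,"twist":0},{"jaw":0,"x":-2,"y":76,"z":0,"twist":0},{"jaw":0,"x":-3,"y":114,"z":0,"twist":0},{"jaw":0,"x":-4,"y":152,"z":0,"twist":0},{"jaw":0,"x":-5,"y":190,"z":0,"twist":0},{"jaw":0,"x":-6,"y":228,"z":0,"twist":0},{"jaw":0,"x":-7,"y":266,"z":0,"twist":0},{"jaw":0,"x":-8,"y":300,"z":0,"twist":0}])

```text
time_s: 7.25
eef_pos: [496.5, 68.0, 202.9]
ee_rot: [0.027, 1.0, 0.0, 0.0]
ft_force: [1.2, -1.0, -0.8]
finger_gap: 0.487
gripper_force: 30.0
```

Request:
step_arm(commands=[{"jaw":0,"x":-1,"y":38,"z":0,"twist":0},{"jaw":0,"x":-2,"y":76,"z":0,"twist":0},{"jaw":0,"x":-3,"y":114,"z":0,"twist":0},{"jaw":0,"x":-4,"y":152,"z":0,"twist":0},{"jaw":0,"x":-5,"y":190,"z":0,"twist":0},{"jaw":0,"x":-6,"y":228,"z":0,"twist":0},{"jaw":0,"x":-7,"y":266,"z":0,"twist":0},{"jaw":0,"x":-8,"y":300,"z":0,"twist":0}])

```text
time_s: 7.92
eef_pos: [520.8, 367.2, 202.6]
ee_rot: [0.027, 1.0, -0.0, -0.0]
ft_force: [1.3, -1.2, -1.2]
finger_gap: 0.485
gripper_force: 30.0
```

Request:
step_arm(commands=[{"jaw":0,"x":-2,"y":35,"z":0,"twist":0},{"jaw":0,"x":-3,"y":70,"z":0,"twist":0},{"jaw":0,"x":-3,"y":88,"z":20,"twist":0},{"jaw":0,"x":-3,"y":88,"z":50,"twist":0},{"jaw":0,"x":-3,"y":88,"z":80,"twist":0},{"jaw":0,"x":-3,"y":88,"z":105,"twist":0},{"jaw":0,"x":-3,"y":88,"z":120,"twist":0},{"jaw":0,"x":-3,"y":88,"z":120,"twist":0}])

```text
time_s: 8.58
eef_pos: [527.3, 451.3, 78.6]
ee_rot: [0.027, 1.0, -0.002, -0.003]
ft_force: [0.2, -0.4, -1.8]
finger_gap: 0.49
gripper_force: 30.0
```

Request:
step_arm(commands=[{"jaw":0,"x":0,"y":0,"z":6,"twist":0},{"jaw":0,"x":0,"y":0,"z":9,"twist":0},{"jaw":0,"x":0,"y":0,"z":11,"twist":0},{"jaw":0,"x":0,"y":0,"z":12,"twist":0},{"jaw":0,"x":0,"y":0,"z":12,"twist":0}])

```text
time_s: 9.0
eef_pos: [529.3, 452.7, 71.2]
ee_rot: [0.027, 1.0, 0.0, 0.0]
ft_force: [-0.1, -0.4, -1.5]
finger_gap: 0.487
gripper_force: 30.0
```

Request:
step_arm(commands=[{"jaw":0,"x":0,"y":0,"z":1,"twist":0},{"jaw":0,"x":0,"y":0,"z":2,"twist":0},{"jaw":0,"x":0,"y":0,"z":2,"twist":0}])

```text
time_s: 9.25
eef_pos: [529.4, 452.8, 69.6]
ee_rot: [0.027, 1.0, 0.0, 0.0]
ft_force: [-2.0, -1.4, 4.0]
finger_gap: 0.491
gripper_force: 30.0
```

Request:
step_arm(commands=[{"jaw":0.8,"x":0,"y":0,"z":0,"twist":0},{"jaw":0.8,"x":0,"y":0,"z":0,"twist":0},{"jaw":0.8,"x":0,"y":0,"z":0,"twist":0},{"jaw":0.8,"x":0,"y":0,"z":-20,"twist":0},{"jaw":0.8,"x":0,"y":0,"z":-55,"twist":0},{"jaw":0.8,"x":0,"y":0,"z":-90,"twist":0},{"jaw":0.8,"x":0,"y":0,"z":-130,"twist":0},{"jaw":0.8,"x":0,"y":-20,"z":-130,"twist":0}])

```text
time_s: 9.92
eef_pos: [530.1, 436.3, 207.0]
ee_rot: [0.026, 1.0, 0.004, 0.005]
ft_force: [1.4, 0.9, 0.7]
finger_gap: 0.799
gripper_force: 0.0
```

Request:
step_arm(commands=[{"jaw":1,"x":-20,"y":-310,"z":0,"twist":0},{"jaw":1,"x":-20,"y":-310,"z":0,"twist":0},{"jaw":1,"x":-20,"y":-310,"z":0,"twist":0},{"jaw":1,"x":-20,"y":-310,"z":0,"twist":0},{"jaw":1,"x":-20,"y":-310,"z":0,"twist":0},{"jaw":1,"x":-20,"y":-310,"z":0,"twist":0},{"jaw":1,"x":-20,"y":-310,"z":0,"twist":0},{"jaw":1,"x":-20,"y":-310,"z":0,"twist":0}])

```text
time_s: 10.58
eef_pos: [530.7, 118.2, 198.8]
ee_rot: [0.028, 1.0, -0.0, 0.0]
ft_force: [0.1, 0.7, -1.2]
finger_gap: 0.999
gripper_force: 0.0
```

Request:
step_arm(commands=[{"jaw":1,"x":-20,"y":-310,"z":0,"twist":0},{"jaw":1,"x":-20,"y":-310,"z":0,"twist":0},{"jaw":1,"x":-20,"y":-310,"z":0,"twist":0},{"jaw":1,"x":-20,"y":-310,"z":0,"twist":0},{"jaw":1,"x":-20,"y":-310,"z":0,"twist":0},{"jaw":1,"x":-20,"y":-310,"z":0,"twist":0},{"jaw":1,"x":-20,"y":-310,"z":0,"twist":0},{"jaw":1,"x":-20,"y":-310,"z":0,"twist":0}])

```text
time_s: 11.25
eef_pos: [533.6, -192.9, 198.7]
ee_rot: [0.029, 1.0, -0.0, 0.0]
ft_force: [0.5, 0.2, 0.0]
finger_gap: 1.0
gripper_force: 0.0
```

Request:
step_arm(commands=[{"jaw":1,"x":0,"y":0,"z":0,"twist":1.57},{"jaw":1,"x":0,"y":0,"z":0,"twist":1.57},{"jaw":1,"x":0,"y":0,"z":0,"twist":1.57},{"jaw":1,"x":0,"y":0,"z":0,"twist":1.57},{"jaw":1,"x":0,"y":0,"z":0,"twist":1.57},{"jaw":1,"x":0,"y":0,"z":0,"twist":1.57},{"jaw":1,"x":0,"y":0,"z":0,"twist":1.57},{"jaw":1,"x":0,"y":0,"z":0,"twist":1.57}])

```text
time_s: 11.92
eef_pos: [534.0, -188.6, 198.6]
ee_rot: [0.506, 0.863, 0.0, 0.0]
ft_force: [-0.4, -0.6, 0.3]
finger_gap: 1.001
gripper_force: 0.0
```

Request:
step_arm(commands=[{"jaw":1,"x":0,"y":0,"z":0,"twist":0.53},{"jaw":1,"x":0,"y":0,"z":0,"twist":0.53},{"jaw":1,"x":0,"y":0,"z":0,"twist":0.53},{"jaw":1,"x":0,"y":0,"z":0,"twist":0.53},{"jaw":1,"x":0,"y":0,"z":0,"twist":0.53},{"jaw":1,"x":0,"y":0,"z":0,"twist":0.53}])

```text
time_s: 12.42
eef_pos: [534.0, -188.6, 198.6]
ee_rot: [0.713, 0.702, 0.0, 0.0]
ft_force: [-0.2, -0.3, -0.9]
finger_gap: 1.003
gripper_force: 0.0
```

```bash
python3 - <<'E'
from h import *
m,o=look(['tin','jam','salt'],'w4')
for n in o: print(n,np.round(o[n][0],1),round(o[n][1],2),onz(m,o[n][0],6).round(1))
E
```

```text
[ 534.  -188.6  198.6] [0.713 0.702 0.    0.   ]
tin [315.1 295.8] 0.89 [ 528.5 -333.7    6. ]
jam [509.  118.3] 0.41 [ 735.  -127.1    6. ]
salt [320.3 247.3] 0.62 [ 535.7 -270.     6. ]
```

View pics/w4.png

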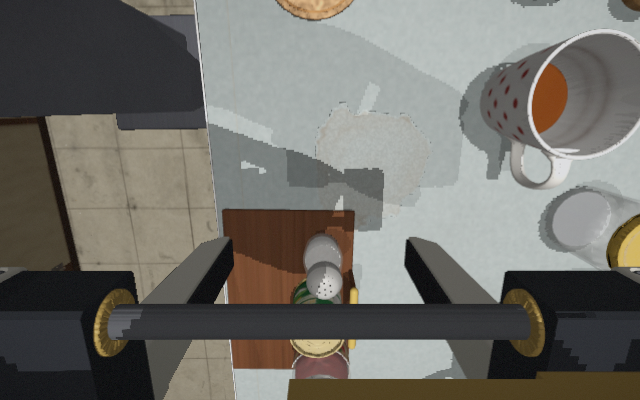

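Request:
step_arm(commands=[{"jaw":0.9,"x":-40,"y":1,"z":0,"twist":0},{"jaw":0.9,"x":-82,"y":1,"z":0,"twist":0},{"jaw":0.9,"x":-82,"y":1,"z":20,"twist":0},{"jaw":0.9,"x":-82,"y":1,"z":60,"twist":0},{"jaw":0.9,"x":-82,"y":1,"z":100,"twist":0},{"jaw":0.9,"x":-82,"y":1,"z":135,"twist":0},{"jaw":0.9,"x":-82,"y":1,"z":160,"twist":0},{"jaw":0.9,"x":-82,"y":1,"z":160,"twist":0}])

```text
time_s: 13.28
eef_pos: [531.2, -269.1, 33.8]
ee_rot: [0.712, 0.702, -0.001, -0.004]
ft_force: [-1.1, 1.2, -0.3]
finger_gap: 0.9
gripper_force: 0.0
```

Request:
step_arm(commands=[{"jaw":0.9,"x":0,"y":0,"z":0,"twist":0},{"jaw":0,"x":0,"y":0,"z":0,"twist":0},{"jaw":0,"x":0,"y":0,"z":0,"twist":0},{"jaw":0,"x":0,"y":0,"z":0,"twist":0},{"jaw":0,"x":0,"y":0,"z":0,"twist":0},{"jaw":0,"x":0,"y":0,"z":0,"twist":0},{"jaw":0,"x":0,"y":0,"z":0,"twist":0},{"jaw":0,"x":0,"y":0,"z":0,"twist":0}])

```text
time_s: 13.95
eef_pos: [534.1, -270.7, 39.0]
ee_rot: [0.712, 0.702, 0.0, 0.0]
ft_force: [0.5, -0.6, 0.8]
finger_gap: 0.449
gripper_force: 4.0
```

Request:
step_arm(commands=[{"jaw":0,"x":0,"y":0,"z":0,"twist":0},{"jaw":0,"x":0,"y":0,"z":0,"twist":0},{"jaw":0,"x":0,"y":0,"z":0,"twist":0}])

```text
time_s: 14.2
eef_pos: [534.1, -270.7, 38.9]
ee_rot: [0.712, 0.702, 0.0, 0.0]
ft_force: [1.1, 0.3, 3.8]
finger_gap: 0.43
gripper_force: 29.8
```

Request:
step_arm(commands=[{"jaw":0,"x":0,"y":0,"z":-15,"twist":0},{"jaw":0,"x":0,"y":0,"z":-40,"twist":0},{"jaw":0,"x":0,"y":0,"z":-75,"twist":0},{"jaw":0,"x":0,"y":0,"z":-110,"twist":0},{"jaw":0,"x":0,"y":0,"z":-140,"twist":0},{"jaw":0,"x":0,"y":0,"z":-155,"twist":0},{"jaw":0,"x":30,"y":0,"z":-155,"twist":0}])

```text
time_s: 14.78
eef_pos: [535.4, -244.2, 197.3]
ee_rot: [0.713, 0.701, 0.0, 0.003]
ft_force: [1.6, 0.0, -2.3]
finger_gap: 0.429
gripper_force: 29.5
```

Request:
step_arm(commands=[{"jaw":0,"x":35,"y":0,"z":0,"twist":0},{"jaw":0,"x":73,"y":-1,"z":0,"twist":0},{"jaw":0,"x":111,"y":-2,"z":0,"twist":0},{"jaw":0,"x":149,"y":-3,"z":0,"twist":0},{"jaw":0,"x":187,"y":-4,"z":0,"twist":0},{"jaw":0,"x":225,"y":-5,"z":0,"twist":0},{"jaw":0,"x":263,"y":-6,"z":0,"twist":0},{"jaw":0,"x":300,"y":-7,"z":0,"twist":0}])

```text
time_s: 15.45
eef_pos: [530.7, 61.2, 193.4]
ee_rot: [0.712, 0.702, -0.0, -0.0]
ft_force: [0.5, -0.4, -1.2]
finger_gap: 0.429
gripper_force: 29.5
```

Request:
step_arm(commands=[{"jaw":0,"x":38,"y":0,"z":0,"twist":0},{"jaw":0,"x":76,"y":-1,"z":0,"twist":0},{"jaw":0,"x":114,"y":-2,"z":0,"twist":0},{"jaw":0,"x":152,"y":-3,"z":0,"twist":0},{"jaw":0,"x":190,"y":-4,"z":0,"twist":0},{"jaw":0,"x":228,"y":-5,"z":0,"twist":0},{"jaw":0,"x":266,"y":-6,"z":0,"twist":0},{"jaw":0,"x":300,"y":-7,"z":0,"twist":0}])

```text
time_s: 16.12
eef_pos: [527.9, 361.6, 193.2]
ee_rot: [0.712, 0.702, -0.001, -0.0]
ft_force: [0.1, -0.5, -1.5]
finger_gap: 0.431
gripper_force: 29.5
```

Request:
step_arm(commands=[{"jaw":0,"x":4,"y":0,"z":0,"twist":0},{"jaw":0,"x":4,"y":0,"z":25,"twist":0},{"jaw":0,"x":4,"y":0,"z":60,"twist":0},{"jaw":0,"x":4,"y":0,"z":95,"twist":0},{"jaw":0,"x":4,"y":0,"z":120,"twist":0},{"jaw":0,"x":4,"y":0,"z":130,"twist":0},{"jaw":0,"x":4,"y":0,"z":130,"twist":0},{"jaw":0,"x":4,"y":0,"z":130,"twist":0}])

```text
time_s: 16.78
eef_pos: [529.2, 363.5, 64.4]
ee_rot: [0.712, 0.702, 0.0, 0.0]
ft_force: [-0.9, -0.3, -0.1]
finger_gap: 0.431
gripper_force: 29.5
```

Expected contact at TCP z ≈ 55.

Request:
step_arm(commands=[{"jaw":0,"x":0,"y":0,"z":4,"twist":0},{"jaw":0,"x":0,"y":0,"z":6,"twist":0},{"jaw":0,"x":0,"y":0,"z":7,"twist":0},{"jaw":0,"x":0,"y":0,"z":8,"twist":0},{"jaw":0,"x":0,"y":0,"z":8,"twist":0}])

```text
time_s: 17.2
eef_pos: [528.8, 363.5, 55.9]
ee_rot: [0.712, 0.702, 0.0, 0.0]
ft_force: [-0.4, 1.1, -1.0]
finger_gap: 0.427
gripper_force: 29.5
```

Request:
step_arm(commands=[{"jaw":0,"x":0,"y":0,"z":1,"twist":0},{"jaw":0,"x":0,"y":0,"z":1.5,"twist":0},{"jaw":0,"x":0,"y":0,"z":1.5,"twist":0}])

```text
time_s: 17.45
eef_pos: [529.0, 363.8, 54.8]
ee_rot: [0.712, 0.702, 0.0, 0.0]
ft_force: [-1.3, 1.1, 4.7]
finger_gap: 0.431
gripper_force: 29.9
```

Request:
step_arm(commands=[{"jaw":0.9,"x":0,"y":0,"z":0,"twist":0},{"jaw":0.9,"x":0,"y":0,"z":0,"twist":0},{"jaw":0.9,"x":0,"y":0,"z":0,"twist":0},{"jaw":0.9,"x":0,"y":0,"z":-20,"twist":0},{"jaw":0.9,"x":0,"y":0,"z":-55,"twist":0},{"jaw":0.9,"x":0,"y":0,"z":-95,"twist":0},{"jaw":0.9,"x":0,"y":0,"z":-140,"twist":0},{"jaw":1,"x":-20,"y":0,"z":-140,"twist":0}])

```text
time_s: 18.12
eef_pos: [530.8, 346.8, 201.9]
ee_rot: [0.711, 0.703, 0.006, 0.001]
ft_force: [0.9, -0.0, 1.1]
finger_gap: 0.924
gripper_force: 0.0
```

Request:
step_arm(commands=[{"jaw":1,"x":-310,"y":6,"z":0,"twist":0},{"jaw":1,"x":-310,"y":6,"z":0,"twist":0},{"jaw":1,"x":-310,"y":6,"z":0,"twist":0},{"jaw":1,"x":-310,"y":6,"z":0,"twist":0},{"jaw":1,"x":-310,"y":6,"z":0,"twist":0},{"jaw":1,"x":-310,"y":6,"z":0,"twist":0},{"jaw":1,"x":-310,"y":6,"z":0,"twist":0},{"jaw":1,"x":-310,"y":6,"z":0,"twist":0}])

```text
time_s: 18.78
eef_pos: [529.8, 29.5, 194.2]
ee_rot: [0.713, 0.701, -0.0, 0.0]
ft_force: [0.1, 0.6, 1.0]
finger_gap: 1.0
gripper_force: 0.0
```

Request:
step_arm(commands=[{"jaw":1,"x":-310,"y":6,"z":0,"twist":0},{"jaw":1,"x":-310,"y":6,"z":0,"twist":0},{"jaw":1,"x":-310,"y":6,"z":0,"twist":0},{"jaw":1,"x":-310,"y":6,"z":0,"twist":0},{"jaw":1,"x":-310,"y":6,"z":0,"twist":0},{"jaw":1,"x":-310,"y":6,"z":0,"twist":0},{"jaw":1,"x":-310,"y":6,"z":0,"twist":0},{"jaw":1,"x":-310,"y":6,"z":0,"twist":0}])

```text
time_s: 19.45
eef_pos: [531.1, -281.0, 194.0]
ee_rot: [0.713, 0.701, -0.0, 0.0]
ft_force: [0.6, -0.7, 0.3]
finger_gap: 0.999
gripper_force: 0.0
```

Request:
step_arm(commands=[{"jaw":1,"x":-50,"y":0,"z":0,"twist":0},{"jaw":1,"x":-50,"y":0,"z":0,"twist":0},{"jaw":1,"x":-50,"y":0,"z":0,"twist":0},{"jaw":1,"x":-50,"y":0,"z":0,"twist":0}])

```text
time_s: 19.78
eef_pos: [530.8, -326.2, 193.8]
ee_rot: [0.712, 0.702, 0.0, -0.0]
ft_force: [-0.4, 0.3, -0.4]
finger_gap: 1.002
gripper_force: 0.0
```

```bash
python3 - <<'E'
from h import *
m,o=look(['tin','jam'],'w5')
for n in o: print(n,np.round(o[n][0],1),round(o[n][1],2),onz(m,o[n][0],6).round(1))
E
```

```text
[ 530.8 -326.2  193.8] [ 0.712  0.702  0.    -0.   ]
tin [318.5 188.5] 0.89 [ 531.4 -335.7    6. ]
jam [322.2 241.4] 0.58 [ 534.7 -398.     6. ]
```

View pics/w5.png

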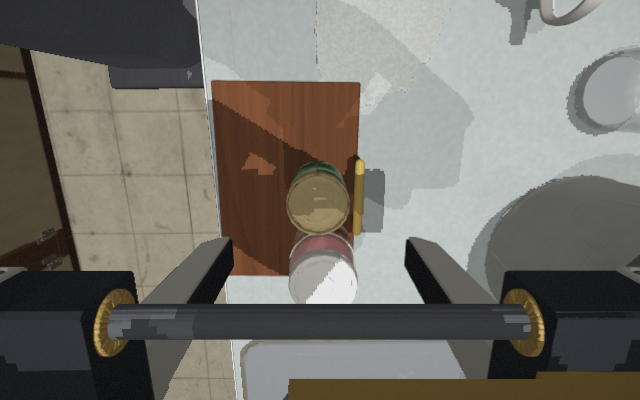

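```bash
python3 - <<'E'
from h import *
S=arm.camera_model('scene');T=arm.camera_model('top')
for u in [(432,245),(450,272),(475,280),(500,265)]: print('base',u,onz(S,u,0).round())
for z in (150,200): print('rim',z,[onz(S,u,z)[:2].round() for u in [(440,205),(470,234),(524,215)]],[onz(T,u,z)[:2].round() for u in [(400,125),(430,142),(460,125)]])
E
```

```text
base (432, 245) [ 773. -346.    0.]
base (450, 272) [ 736. -438.    0.]
base (475, 280) [ 766. -497.    0.]
base (500, 265) [ 861. -512.    0.]
rim 150 [array([ 775., -334.]), array([ 750., -446.]), array([ 913., -497.])] [array([ 759., -296.]), array([ 685., -368.]), array([ 715., -470.])]
rim 200 [array([ 726., -360.]), array([ 703., -464.]), array([ 855., -512.])] [array([ 741., -282.]), array([ 671., -350.]), array([ 699., -449.])]
```

```bash
python3 - <<'E'
import cv2
im=cv2.imread('pics/top0.png')[90:250,340:520];cv2.imwrite('pics/c1.png',cv2.resize(im,None,fx=4,fy=3.7,interpolation=cv2.INTER_CUBIC))
E
```

```text
(no output)
```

View pics/c1.png

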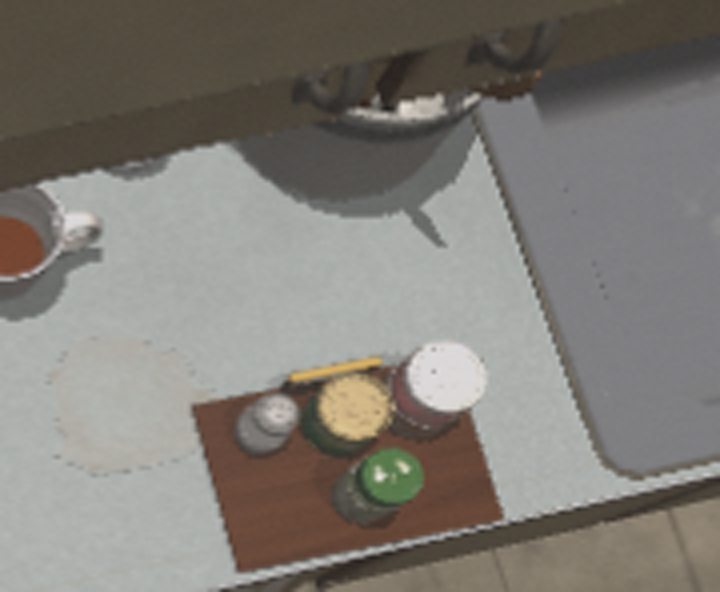

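Crop shows the crock rim starting near row 118–122 (x > 690 mm) with only its shadow nearer; the gripper body (to x ≈ 627) is clear. Now grasp the jam.

Request:
step_arm(commands=[{"jaw":1,"x":-40,"y":3.5,"z":0,"twist":0},{"jaw":1,"x":-71,"y":3.5,"z":0,"twist":0},{"jaw":1,"x":-71,"y":3.5,"z":20,"twist":0},{"jaw":1,"x":-71,"y":3.5,"z":55,"twist":0},{"jaw":1,"x":-71,"y":3.5,"z":90,"twist":0},{"jaw":1,"x":-71,"y":3.5,"z":125,"twist":0},{"jaw":1,"x":-71,"y":3.5,"z":146,"twist":0},{"jaw":1,"x":-71,"y":3.5,"z":146,"twist":0}])

```text
time_s: 20.6
eef_pos: [531.9, -394.7, 43.5]
ee_rot: [0.712, 0.703, -0.0, -0.004]
ft_force: [-0.1, 0.3, 0.1]
finger_gap: 0.999
gripper_force: 0.0
```

Request:
step_arm(commands=[{"jaw":1,"x":0,"y":0,"z":0,"twist":0},{"jaw":0,"x":0,"y":0,"z":0,"twist":0},{"jaw":0,"x":0,"y":0,"z":0,"twist":0},{"jaw":0,"x":0,"y":0,"z":0,"twist":0},{"jaw":0,"x":0,"y":0,"z":0,"twist":0},{"jaw":0,"x":0,"y":0,"z":0,"twist":0},{"jaw":0,"x":0,"y":0,"z":0,"twist":0},{"jaw":0,"x":0,"y":0,"z":0,"twist":0}])

```text
time_s: 21.27
eef_pos: [533.8, -397.9, 49.0]
ee_rot: [0.712, 0.702, 0.0, 0.0]
ft_force: [-1.6, 1.2, 5.3]
finger_gap: 0.677
gripper_force: 29.8
```

Request:
step_arm(commands=[{"jaw":0,"x":0,"y":0,"z":0,"twist":0},{"jaw":0,"x":0,"y":0,"z":0,"twist":0}])

```text
time_s: 21.43
eef_pos: [533.8, -397.8, 48.9]
ee_rot: [0.712, 0.702, 0.0, 0.0]
ft_force: [-1.7, 1.9, 5.4]
finger_gap: 0.68
gripper_force: 29.8
```

Request:
step_arm(commands=[{"jaw":0,"x":0,"y":0,"z":-10,"twist":0},{"jaw":0,"x":0,"y":0,"z":-30,"twist":0},{"jaw":0,"x":0,"y":0,"z":-60,"twist":0},{"jaw":0,"x":0,"y":0,"z":-90,"twist":0},{"jaw":0,"x":0,"y":0,"z":-120,"twist":0},{"jaw":0,"x":0,"y":0,"z":-140,"twist":0},{"jaw":0,"x":0,"y":0,"z":-145,"twist":0},{"jaw":0,"x":20,"y":0,"z":-145,"twist":0}])

```text
time_s: 22.1
eef_pos: [533.8, -380.1, 194.4]
ee_rot: [0.713, 0.701, -0.0, 0.002]
ft_force: [1.3, 0.1, -5.6]
finger_gap: 0.674
gripper_force: 29.8
```

Request:
step_arm(commands=[{"jaw":0,"x":35,"y":0,"z":0,"twist":0},{"jaw":0,"x":73,"y":-1,"z":0,"twist":0},{"jaw":0,"x":111,"y":-2,"z":0,"twist":0},{"jaw":0,"x":149,"y":-3,"z":0,"twist":0},{"jaw":0,"x":187,"y":-4,"z":0,"twist":0},{"jaw":0,"x":225,"y":-5,"z":0,"twist":0},{"jaw":0,"x":263,"y":-6,"z":0,"twist":0},{"jaw":0,"x":301,"y":-7,"z":0,"twist":0}])

```text
time_s: 22.77
eef_pos: [530.0, -74.7, 192.1]
ee_rot: [0.712, 0.702, -0.001, -0.001]
ft_force: [1.4, 0.2, -4.6]
finger_gap: 0.674
gripper_force: 29.8
```

Request:
step_arm(commands=[{"jaw":0,"x":38,"y":0,"z":0,"twist":0},{"jaw":0,"x":76,"y":-1,"z":0,"twist":0},{"jaw":0,"x":114,"y":-2,"z":0,"twist":0},{"jaw":0,"x":152,"y":-3,"z":0,"twist":0},{"jaw":0,"x":190,"y":-4,"z":0,"twist":0},{"jaw":0,"x":228,"y":-5,"z":0,"twist":0},{"jaw":0,"x":266,"y":-6,"z":0,"twist":0},{"jaw":0,"x":300,"y":-7,"z":0,"twist":0}])

```text
time_s: 23.43
eef_pos: [527.1, 225.6, 192.0]
ee_rot: [0.712, 0.702, -0.001, -0.001]
ft_force: [0.6, 0.1, -4.2]
finger_gap: 0.677
gripper_force: 29.8
```

Request:
step_arm(commands=[{"jaw":0,"x":30,"y":0,"z":0,"twist":0},{"jaw":0,"x":48,"y":0,"z":0,"twist":0},{"jaw":0,"x":48,"y":0,"z":25,"twist":0},{"jaw":0,"x":48,"y":0,"z":55,"twist":0},{"jaw":0,"x":48,"y":0,"z":85,"twist":0},{"jaw":0,"x":48,"y":0,"z":110,"twist":0},{"jaw":0,"x":48,"y":0,"z":118,"twist":0},{"jaw":0,"x":48,"y":0,"z":118,"twist":0}])

```text
time_s: 24.1
eef_pos: [527.3, 270.8, 72.5]
ee_rot: [0.712, 0.702, -0.002, -0.001]
ft_force: [-0.7, 0.4, -4.0]
finger_gap: 0.672
gripper_force: 29.8
```

Request:
step_arm(commands=[{"jaw":0,"x":0,"y":0,"z":2,"twist":0},{"jaw":0,"x":0,"y":0,"z":4,"twist":0},{"jaw":0,"x":0,"y":0,"z":6,"twist":0},{"jaw":0,"x":0,"y":0,"z":6,"twist":0},{"jaw":0,"x":0,"y":0,"z":6,"twist":0}])

```text
time_s: 24.52
eef_pos: [529.2, 271.6, 69.8]
ee_rot: [0.712, 0.702, 0.0, 0.0]
ft_force: [-0.0, 0.4, -5.4]
finger_gap: 0.678
gripper_force: 29.8
```

Request:
step_arm(commands=[{"jaw":0,"x":0,"y":0,"z":2,"twist":0},{"jaw":0,"x":0,"y":0,"z":4,"twist":0},{"jaw":0,"x":0,"y":0,"z":4,"twist":0},{"jaw":0,"x":0,"y":0,"z":4,"twist":0}])

```text
time_s: 24.85
eef_pos: [528.9, 271.5, 65.1]
ee_rot: [0.712, 0.702, -0.0, -0.0]
ft_force: [-0.1, 0.1, -3.4]
finger_gap: 0.678
gripper_force: 29.8
```

Request:
step_arm(commands=[{"jaw":0,"x":0,"y":0,"z":1,"twist":0},{"jaw":0,"x":0,"y":0,"z":1,"twist":0},{"jaw":0,"x":0,"y":0,"z":1,"twist":0}])

```text
time_s: 25.1
eef_pos: [529.0, 271.6, 64.9]
ee_rot: [0.712, 0.702, 0.0, 0.0]
ft_force: [-4.0, -1.5, 6.0]
finger_gap: 0.675
gripper_force: 29.8
```

Request:
step_arm(commands=[{"jaw":1,"x":0,"y":0,"z":0,"twist":0},{"jaw":1,"x":0,"y":0,"z":0,"twist":0},{"jaw":1,"x":0,"y":0,"z":0,"twist":0},{"jaw":1,"x":0,"y":0,"z":-20,"twist":0},{"jaw":1,"x":0,"y":0,"z":-55,"twist":0},{"jaw":1,"x":0,"y":0,"z":-95,"twist":0},{"jaw":1,"x":0,"y":0,"z":-130,"twist":0},{"jaw":1,"x":0,"y":0,"z":-130,"twist":0}])

```text
time_s: 25.77
eef_pos: [531.8, 272.7, 201.4]
ee_rot: [0.712, 0.702, 0.005, 0.002]
ft_force: [0.3, 0.4, 1.0]
finger_gap: 0.996
gripper_force: 0.0
```

Request:
step_arm(commands=[{"jaw":1,"x":-305,"y":6,"z":0,"twist":0},{"jaw":1,"x":-305,"y":6,"z":0,"twist":0},{"jaw":1,"x":-305,"y":6,"z":0,"twist":0},{"jaw":1,"x":-305,"y":6,"z":0,"twist":0},{"jaw":1,"x":-305,"y":6,"z":0,"twist":0},{"jaw":1,"x":-305,"y":6,"z":0,"twist":0},{"jaw":1,"x":-305,"y":6,"z":0,"twist":0},{"jaw":1,"x":-305,"y":6,"z":0,"twist":0}])

```text
time_s: 26.43
eef_pos: [530.6, -38.0, 194.1]
ee_rot: [0.713, 0.701, -0.0, 0.001]
ft_force: [-0.4, -0.2, 0.2]
finger_gap: 0.999
gripper_force: 0.0
```

Request:
step_arm(commands=[{"jaw":1,"x":-299,"y":6,"z":0,"twist":0},{"jaw":1,"x":-299,"y":6,"z":0,"twist":0},{"jaw":1,"x":-299,"y":6,"z":0,"twist":0},{"jaw":1,"x":-299,"y":6,"z":0,"twist":0},{"jaw":1,"x":-299,"y":6,"z":0,"twist":0},{"jaw":1,"x":-299,"y":6,"z":0,"twist":0},{"jaw":1,"x":-299,"y":6,"z":0,"twist":0},{"jaw":1,"x":-299,"y":6,"z":0,"twist":0}])

```text
time_s: 27.1
eef_pos: [531.8, -338.3, 193.7]
ee_rot: [0.713, 0.701, -0.0, 0.001]
ft_force: [0.6, -0.2, 0.5]
finger_gap: 0.999
gripper_force: 0.0
```

Request:
step_arm(commands=[{"jaw":1,"x":0,"y":0,"z":0,"twist":-0.8},{"jaw":1,"x":0,"y":0,"z":0,"twist":-0.8},{"jaw":1,"x":0,"y":0,"z":0,"twist":-0.8},{"jaw":1,"x":0,"y":0,"z":0,"twist":-0.8},{"jaw":1,"x":0,"y":0,"z":0,"twist":-0.8},{"jaw":1,"x":0,"y":0,"z":0,"twist":-0.8},{"jaw":1,"x":0,"y":0,"z":0,"twist":-0.8},{"jaw":1,"x":0,"y":0,"z":0,"twist":-0.8}])

```text
time_s: 27.77
eef_pos: [532.6, -332.3, 193.9]
ee_rot: [0.381, 0.924, 0.0, -0.0]
ft_force: [-0.4, -0.9, 0.1]
finger_gap: 1.0
gripper_force: 0.0
```

Request:
step_arm(commands=[{"jaw":1,"x":0,"y":0,"z":0,"twist":-0.76},{"jaw":1,"x":0,"y":0,"z":0,"twist":-0.76},{"jaw":1,"x":0,"y":0,"z":0,"twist":-0.76},{"jaw":1,"x":0,"y":0,"z":0,"twist":-0.76},{"jaw":1,"x":0,"y":0,"z":0,"twist":-0.76},{"jaw":1,"x":0,"y":0,"z":0,"twist":-0.76},{"jaw":1,"x":0,"y":0,"z":0,"twist":-0.76},{"jaw":1,"x":0,"y":0,"z":0,"twist":-0.76}])

```text
time_s: 28.43
eef_pos: [532.6, -332.4, 194.0]
ee_rot: [0.015, 1.0, 0.0, 0.0]
ft_force: [0.6, -0.3, -0.5]
finger_gap: 1.001
gripper_force: 0.0
```

```bash
python3 - <<'E'
from h import *
m,o=look(['tin','tray'],'w6')
for n in o: print(n,np.round(o[n][0],1),round(o[n][1],2),onz(m,o[n][0],6).round(1))
save(arm.camera('scene'),'scene1')
E
```

```text
[ 532.6 -332.4  194. ] [0.015 1.    0.    0.   ]
tin [316.  178.5] 0.57 [ 532.5 -334.8    6. ]
```

View pics/w6.png

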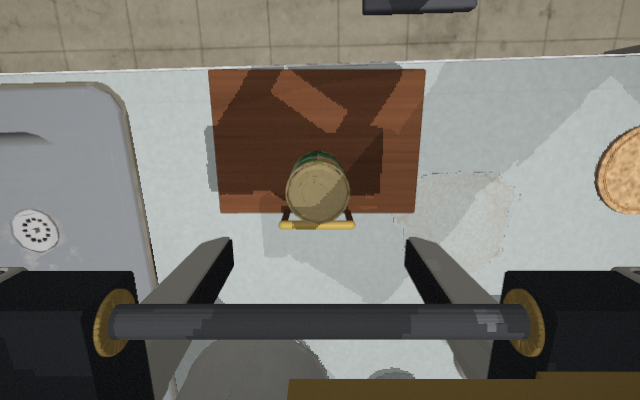

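View pics/scene1.png

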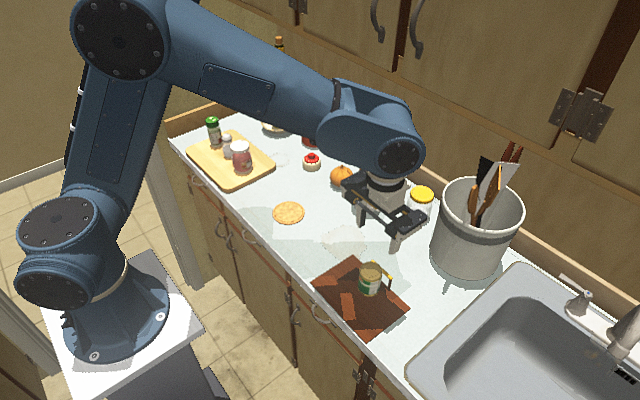

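Request:
step_arm(commands=[{"jaw":0.95,"x":2,"y":-0.5,"z":30,"twist":0},{"jaw":0.95,"x":2,"y":-0.5,"z":65,"twist":0},{"jaw":0.95,"x":2,"y":-0.5,"z":100,"twist":0},{"jaw":0.95,"x":2,"y":-0.5,"z":130,"twist":0},{"jaw":0.95,"x":2,"y":-0.5,"z":155,"twist":0},{"jaw":0.95,"x":2,"y":-0.5,"z":162,"twist":0},{"jaw":0.95,"x":2,"y":-0.5,"z":162,"twist":0},{"jaw":0.95,"x":2,"y":-0.5,"z":162,"twist":0}])

```text
time_s: 29.3
eef_pos: [531.0, -333.4, 33.2]
ee_rot: [0.013, 1.0, -0.0, 0.0]
ft_force: [-0.4, -1.3, -0.0]
finger_gap: 0.949
gripper_force: 0.0
```

Request:
step_arm(commands=[{"jaw":0,"x":0,"y":0,"z":0,"twist":0},{"jaw":0,"x":0,"y":0,"z":0,"twist":0},{"jaw":0,"x":0,"y":0,"z":0,"twist":0},{"jaw":0,"x":0,"y":0,"z":0,"twist":0},{"jaw":0,"x":0,"y":0,"z":0,"twist":0},{"jaw":0,"x":0,"y":0,"z":0,"twist":0},{"jaw":0,"x":0,"y":0,"z":0,"twist":0},{"jaw":0,"x":0,"y":0,"z":0,"twist":0}])

```text
time_s: 29.97
eef_pos: [530.7, -333.1, 32.6]
ee_rot: [0.012, 1.0, -0.0, 0.0]
ft_force: [-1.1, 1.2, 5.9]
finger_gap: 0.611
gripper_force: 30.0
```

Request:
step_arm(commands=[{"jaw":0,"x":0,"y":0,"z":-10,"twist":0},{"jaw":0,"x":0,"y":0,"z":-35,"twist":0},{"jaw":0,"x":0,"y":0,"z":-70,"twist":0},{"jaw":0,"x":0,"y":0,"z":-105,"twist":0},{"jaw":0,"x":0,"y":0,"z":-120,"twist":0},{"jaw":0,"x":0,"y":30,"z":-120,"twist":0},{"jaw":0,"x":0,"y":65,"z":-120,"twist":0},{"jaw":0,"x":0,"y":100,"z":-120,"twist":0}])

```text
time_s: 30.63
eef_pos: [532.6, -232.2, 152.7]
ee_rot: [0.013, 1.0, -0.0, 0.0]
ft_force: [1.0, 0.0, -3.1]
finger_gap: 0.616
gripper_force: 30.0
```

```bash
python3 - <<'E'
from h import *
s=arm.observe();m=arm.camera_model('wrist');im=arm.camera('wrist');save(im,'w7')
T=arm.camera_model('top');S=arm.camera_model('scene')
L=arm.landmark_of('mat','wrist');print(s['eef_pos'].round(1),L[:1], onz(m,L[0]['uv'],0).round(1) if L else '')
def fit(mm,bgr,seed):
    hsv=cv2.cvtColor(bgr,cv2.COLOR_BGR2HSV)
    k=((hsv[...,0]<22)&(hsv[...,1]>75)&(hsv[...,2]>90)).astype('uint8')
    k=cv2.morphologyEx(k,cv2.MORPH_CLOSE,np.ones((5,5)))
    n,l=cv2.connectedComponents(k);lab=l[int(seed[1]),int(seed[0])]
    c=max(cv2.findContours((l==lab).astype('uint8'),cv2.RETR_EXTERNAL,cv2.CHAIN_APPROX_NONE)[0],key=len)[:,0]
    P=np.array([onz(mm,p,6)[:2] for p in c]);(cx,cy),r=cv2.minEnclosingCircle(P.astype('float32'))
    A=np.c_[2*P,np.ones(len(P))];w=np.linalg.lstsq(A,(P**2).sum(1),rcond=None)[0]
    print(lab,len(c),'lsq',w[:2].round(1),'R',np.sqrt(w[2]+w[:2]@w[:2]).round(1),'enc',round(cx,1),round(cy,1),round(r,1))
fit(T,cv2.imread('pics/top0.png'),(317,230));fit(S,cv2.imread('pics/scene0.png'),(288,212))
u=proj(m,np.array([532,18,6.]));print(u);fit(m,cv2.imread('pics/w7.png'),u)
E
```

```text
[ 532.6 -232.2  152.7] [{'uv': [577.1, 179.0], 'conf': 0.93}] [532.3  20.6   0. ]
11 84 lsq [532.7  19.2] R 47.2 enc 532.7 19.3 48.6
32 79 lsq [532.4  18.1] R 48.6 enc 532.1 18.3 50.7
[579.07040762 180.059406  ]
7 292 lsq [533.6  19. ] R 49.1 enc 533.4 19.0 50.0
```

Request:
step_arm(commands=[{"jaw":0,"x":1,"y":36,"z":0,"twist":0},{"jaw":0,"x":2,"y":74,"z":0,"twist":0},{"jaw":0,"x":3,"y":112,"z":0,"twist":0},{"jaw":0,"x":4,"y":150,"z":0,"twist":0},{"jaw":0,"x":5,"y":188,"z":0,"twist":0},{"jaw":0,"x":6,"y":226,"z":0,"twist":0},{"jaw":0,"x":6,"y":251,"z":0,"twist":0},{"jaw":0,"x":6,"y":251,"z":20,"twist":0}])

```text
time_s: 31.4
eef_pos: [535.0, 21.5, 135.2]
ee_rot: [0.011, 1.0, 0.0, 0.003]
ft_force: [0.3, -0.6, -1.1]
finger_gap: 0.615
gripper_force: 30.0
```

Request:
step_arm(commands=[{"jaw":0,"x":0,"y":0,"z":30,"twist":0},{"jaw":0,"x":0,"y":0,"z":60,"twist":0},{"jaw":0,"x":0,"y":0,"z":80,"twist":0},{"jaw":0,"x":0,"y":0,"z":90,"twist":0},{"jaw":0,"x":0,"y":0,"z":93,"twist":0},{"jaw":0,"x":0,"y":0,"z":93,"twist":0},{"jaw":0,"x":0,"y":0,"z":93,"twist":0}])

```text
time_s: 31.98
eef_pos: [534.0, 17.8, 40.3]
ee_rot: [0.012, 1.0, -0.0, 0.001]
ft_force: [0.8, 0.8, -0.8]
finger_gap: 0.612
gripper_force: 30.0
```

Correct by about (−1, +1) while lowering.

Request:
step_arm(commands=[{"jaw":0,"x":1,"y":1,"z":3,"twist":0},{"jaw":0,"x":1,"y":1,"z":5,"twist":0},{"jaw":0,"x":1,"y":1,"z":6.5,"twist":0},{"jaw":0,"x":1,"y":1,"z":7,"twist":0},{"jaw":0,"x":1,"y":1,"z":7,"twist":0}])

```text
time_s: 32.4
eef_pos: [532.3, 19.0, 32.6]
ee_rot: [0.012, 1.0, 0.0, 0.0]
ft_force: [-1.3, 0.9, 3.4]
finger_gap: 0.613
gripper_force: 30.0
```

Request:
step_arm(commands=[{"jaw":0,"x":0,"y":0,"z":1,"twist":0},{"jaw":0,"x":0,"y":0,"z":1,"twist":0},{"jaw":0,"x":0,"y":0,"z":1,"twist":0}])

```text
time_s: 32.65
eef_pos: [532.4, 19.0, 32.5]
ee_rot: [0.012, 1.0, -0.0, 0.0]
ft_force: [-7.0, 0.1, 18.6]
finger_gap: 0.614
gripper_force: 30.0
```

Request:
step_arm(commands=[{"jaw":0,"x":0,"y":0,"z":-1,"twist":0},{"jaw":0.9,"x":0,"y":0,"z":-1,"twist":0},{"jaw":0.9,"x":0,"y":0,"z":-1,"twist":0},{"jaw":0.9,"x":0,"y":0,"z":-1,"twist":0},{"jaw":0.9,"x":0,"y":0,"z":-20,"twist":0},{"jaw":0.9,"x":0,"y":0,"z":-55,"twist":0},{"jaw":0.9,"x":0,"y":0,"z":-95,"twist":0},{"jaw":0.9,"x":0,"y":0,"z":-135,"twist":0}])

```text
time_s: 33.32
eef_pos: [531.6, 19.0, 167.3]
ee_rot: [0.012, 1.0, 0.0, -0.001]
ft_force: [1.0, -0.4, 0.7]
finger_gap: 0.899
gripper_force: 0.0
```

Request:
step_arm(commands=[{"jaw":1,"x":0,"y":0,"z":-20,"twist":0},{"jaw":1,"x":9,"y":252,"z":-20,"twist":0},{"jaw":1,"x":9,"y":252,"z":-20,"twist":0},{"jaw":1,"x":9,"y":252,"z":-20,"twist":0},{"jaw":1,"x":9,"y":252,"z":-20,"twist":0},{"jaw":1,"x":9,"y":252,"z":-20,"twist":0},{"jaw":1,"x":9,"y":252,"z":-20,"twist":0},{"jaw":1,"x":9,"y":252,"z":-20,"twist":0}])

```text
time_s: 33.98
eef_pos: [528.7, 276.9, 185.9]
ee_rot: [0.01, 1.0, 0.001, 0.0]
ft_force: [0.4, 0.3, 1.1]
finger_gap: 1.002
gripper_force: 0.0
```

Request:
step_arm(commands=[{"jaw":1,"x":0,"y":0,"z":0,"twist":0.8},{"jaw":1,"x":0,"y":0,"z":0,"twist":0.8},{"jaw":1,"x":0,"y":0,"z":0,"twist":0.8},{"jaw":1,"x":0,"y":0,"z":0,"twist":0.8},{"jaw":1,"x":0,"y":0,"z":0,"twist":0.8},{"jaw":1,"x":0,"y":0,"z":0,"twist":0.8},{"jaw":1,"x":0,"y":0,"z":0,"twist":0.8},{"jaw":1,"x":0,"y":0,"z":0,"twist":0.8}])

```text
time_s: 34.65
eef_pos: [529.5, 270.9, 186.0]
ee_rot: [0.402, 0.916, -0.0, -0.0]
ft_force: [0.0, -0.3, 0.0]
finger_gap: 0.998
gripper_force: 0.0
```

Request:
step_arm(commands=[{"jaw":1,"x":0,"y":0,"z":0,"twist":0.76},{"jaw":1,"x":0,"y":0,"z":0,"twist":0.76},{"jaw":1,"x":0,"y":0,"z":0,"twist":0.76},{"jaw":1,"x":0,"y":0,"z":0,"twist":0.76},{"jaw":1,"x":0,"y":0,"z":0,"twist":0.76},{"jaw":1,"x":0,"y":0,"z":0,"twist":0.76},{"jaw":1,"x":0,"y":0,"z":0,"twist":0.76},{"jaw":1,"x":0,"y":0,"z":0,"twist":0.76}])

```text
time_s: 35.32
eef_pos: [529.4, 271.0, 186.0]
ee_rot: [0.71, 0.704, -0.0, -0.0]
ft_force: [-0.6, -0.1, -0.2]
finger_gap: 0.997
gripper_force: 0.0
```

```bash
python3 - <<'E'
from h import *
S=arm.camera_model('scene');save(arm.camera('scene'),'s3')
for n,z in [('tin',6),('mat',0)]: print(n,[(round(l['conf'],2),onz(S,l['uv'],z)[:2].round(1)) for l in arm.landmark_of(n,'scene')[:2]])
m,o=look(['jam','salt','spice'])
for n in o: print(n,round(o[n][1],2),onz(m,o[n][0],22).round(1))
E
```

```text
tin [(0.74, array([534.5,  17.4])), (0.31, array([528.3, 494.2]))]
mat [(0.55, array([535.4,  11.5]))]
[529.5 271.1 186.1] [ 0.711  0.703 -0.    -0.   ]
jam 0.88 [528.7 268.3  22. ]
salt 0.9 [531.1 362.6  22. ]
```

View pics/s3.png

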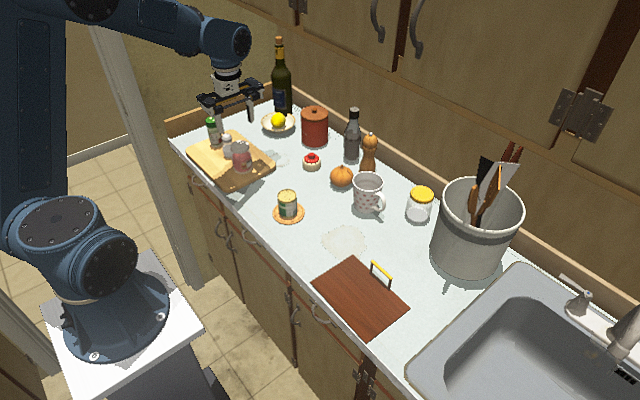

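Request:
step_arm(commands=[{"jaw":1,"x":0.5,"y":-0.5,"z":30,"twist":0},{"jaw":1,"x":0.5,"y":-0.5,"z":65,"twist":0},{"jaw":1,"x":0.5,"y":-0.5,"z":95,"twist":0},{"jaw":1,"x":0.5,"y":-0.5,"z":115,"twist":0},{"jaw":1,"x":0.5,"y":-0.5,"z":121,"twist":0},{"jaw":1,"x":0.5,"y":-0.5,"z":121,"twist":0},{"jaw":1,"x":0.5,"y":-0.5,"z":121,"twist":0},{"jaw":1,"x":0.5,"y":-0.5,"z":121,"twist":0}])

```text
time_s: 36.33
eef_pos: [529.9, 272.1, 66.8]
ee_rot: [0.712, 0.702, 0.001, 0.0]
ft_force: [0.0, -0.2, 0.5]
finger_gap: 0.997
gripper_force: 0.0
```

Request:
step_arm(commands=[{"jaw":0,"x":0,"y":0,"z":0,"twist":0},{"jaw":0,"x":0,"y":0,"z":0,"twist":0},{"jaw":0,"x":0,"y":0,"z":0,"twist":0},{"jaw":0,"x":0,"y":0,"z":0,"twist":0},{"jaw":0,"x":0,"y":0,"z":0,"twist":0},{"jaw":0,"x":0,"y":0,"z":0,"twist":0},{"jaw":0,"x":0,"y":0,"z":0,"twist":0},{"jaw":0,"x":0,"y":0,"z":0,"twist":0}])

```text
time_s: 37.0
eef_pos: [529.0, 271.7, 65.4]
ee_rot: [0.712, 0.702, 0.0, 0.0]
ft_force: [-0.3, -0.3, 4.2]
finger_gap: 0.675
gripper_force: 29.8
```

Request:
step_arm(commands=[{"jaw":0,"x":0,"y":0,"z":-10,"twist":0},{"jaw":0,"x":0,"y":0,"z":-30,"twist":0},{"jaw":0,"x":0,"y":0,"z":-60,"twist":0},{"jaw":0,"x":0,"y":0,"z":-95,"twist":0},{"jaw":0,"x":0,"y":0,"z":-125,"twist":0},{"jaw":0,"x":0,"y":0,"z":-135,"twist":0},{"jaw":0,"x":0,"y":0,"z":-135,"twist":0},{"jaw":0,"x":0,"y":0,"z":-135,"twist":0}])

```text
time_s: 37.67
eef_pos: [528.4, 271.4, 198.9]
ee_rot: [0.712, 0.702, -0.001, -0.0]
ft_force: [-0.3, -0.1, -5.2]
finger_gap: 0.679
gripper_force: 29.8
```

Request:
step_arm(commands=[{"jaw":0,"x":-35,"y":1,"z":0,"twist":0},{"jaw":0,"x":-73,"y":2,"z":0,"twist":0},{"jaw":0,"x":-112,"y":3,"z":0,"twist":0},{"jaw":0,"x":-151,"y":4,"z":0,"twist":0},{"jaw":0,"x":-190,"y":5,"z":0,"twist":0},{"jaw":0,"x":-229,"y":6,"z":0,"twist":0},{"jaw":0,"x":-268,"y":6,"z":0,"twist":0},{"jaw":0,"x":-307,"y":7,"z":0,"twist":0}])

```text
time_s: 38.33
eef_pos: [530.0, -37.1, 197.6]
ee_rot: [0.712, 0.702, -0.001, -0.002]
ft_force: [0.4, -0.4, -4.2]
finger_gap: 0.675
gripper_force: 29.8
```

Request:
step_arm(commands=[{"jaw":0,"x":-39,"y":1,"z":0,"twist":0},{"jaw":0,"x":-78,"y":2,"z":0,"twist":0},{"jaw":0,"x":-117,"y":3,"z":0,"twist":0},{"jaw":0,"x":-156,"y":4,"z":0,"twist":0},{"jaw":0,"x":-195,"y":5,"z":0,"twist":0},{"jaw":0,"x":-234,"y":6,"z":0,"twist":0},{"jaw":0,"x":-272,"y":6,"z":0,"twist":0},{"jaw":0,"x":-307,"y":7,"z":0,"twist":0}])

```text
time_s: 39.0
eef_pos: [532.9, -344.1, 196.9]
ee_rot: [0.712, 0.702, -0.0, -0.002]
ft_force: [0.3, 0.3, -4.2]
finger_gap: 0.68
gripper_force: 29.8
```

Request:
step_arm(commands=[{"jaw":0,"x":-25,"y":0,"z":0,"twist":0},{"jaw":0,"x":-50,"y":0,"z":0,"twist":0},{"jaw":0,"x":-55,"y":0,"z":20,"twist":0},{"jaw":0,"x":-55,"y":0,"z":55,"twist":0},{"jaw":0,"x":-55,"y":0,"z":90,"twist":0},{"jaw":0,"x":-55,"y":0,"z":120,"twist":0},{"jaw":0,"x":-55,"y":0,"z":135,"twist":0},{"jaw":0,"x":-55,"y":0,"z":135,"twist":0}])

```text
time_s: 39.67
eef_pos: [530.5, -394.9, 58.1]
ee_rot: [0.712, 0.702, -0.0, -0.006]
ft_force: [-0.4, 0.2, -5.0]
finger_gap: 0.675
gripper_force: 29.8
```

Request:
step_arm(commands=[{"jaw":0,"x":0,"y":0,"z":0,"twist":0},{"jaw":0,"x":0,"y":0,"z":0,"twist":0},{"jaw":0,"x":0,"y":0,"z":0,"twist":0}])

```text
time_s: 39.92
eef_pos: [534.1, -397.9, 66.3]
ee_rot: [0.712, 0.702, 0.0, 0.001]
ft_force: [0.5, -0.8, -4.3]
finger_gap: 0.677
gripper_force: 29.8
```

Request:
step_arm(commands=[{"jaw":0,"x":0,"y":0,"z":5,"twist":0},{"jaw":0,"x":0,"y":0,"z":10,"twist":0},{"jaw":0,"x":0,"y":0,"z":12,"twist":0},{"jaw":0,"x":0,"y":0,"z":12,"twist":0},{"jaw":0,"x":0,"y":0,"z":12,"twist":0},{"jaw":0,"x":0,"y":0,"z":12,"twist":0}])

```text
time_s: 40.42
eef_pos: [533.7, -397.5, 53.3]
ee_rot: [0.712, 0.702, 0.0, 0.0]
ft_force: [0.5, 0.5, -4.6]
finger_gap: 0.677
gripper_force: 29.8
```

Request:
step_arm(commands=[{"jaw":0,"x":-0.3,"y":0,"z":2,"twist":0},{"jaw":0,"x":-0.3,"y":0,"z":3,"twist":0},{"jaw":0,"x":-0.3,"y":0,"z":3.5,"twist":0},{"jaw":0,"x":-0.3,"y":0,"z":3.5,"twist":0},{"jaw":0,"x":-0.3,"y":0,"z":3.5,"twist":0}])

```text
time_s: 40.83
eef_pos: [533.6, -397.8, 49.7]
ee_rot: [0.712, 0.702, -0.0, 0.0]
ft_force: [-0.3, -0.1, -4.8]
finger_gap: 0.678
gripper_force: 29.8
```

Request:
step_arm(commands=[{"jaw":0,"x":0,"y":0,"z":0.7,"twist":0},{"jaw":0,"x":0,"y":0,"z":0.7,"twist":0},{"jaw":0,"x":0,"y":0,"z":0.7,"twist":0}])

```text
time_s: 41.08
eef_pos: [533.7, -397.8, 49.4]
ee_rot: [0.712, 0.702, -0.0, 0.0]
ft_force: [-1.9, 1.5, 2.3]
finger_gap: 0.673
gripper_force: 29.8
```

Request:
step_arm(commands=[{"jaw":1,"x":0,"y":0,"z":0,"twist":0},{"jaw":1,"x":0,"y":0,"z":0,"twist":0},{"jaw":1,"x":0,"y":0,"z":0,"twist":0},{"jaw":1,"x":0,"y":0,"z":-20,"twist":0},{"jaw":1,"x":0,"y":0,"z":-55,"twist":0},{"jaw":1,"x":0,"y":0,"z":-95,"twist":0},{"jaw":1,"x":0,"y":0,"z":-135,"twist":0},{"jaw":1,"x":0,"y":0,"z":-145,"twist":0}])

```text
time_s: 41.75
eef_pos: [535.5, -399.3, 201.1]
ee_rot: [0.712, 0.702, 0.0, 0.005]
ft_force: [0.6, -0.8, 0.7]
finger_gap: 0.999
gripper_force: 0.0
```

Request:
step_arm(commands=[{"jaw":1,"x":310,"y":-6,"z":0,"twist":0},{"jaw":1,"x":310,"y":-6,"z":0,"twist":0},{"jaw":1,"x":310,"y":-6,"z":0,"twist":0},{"jaw":1,"x":310,"y":-6,"z":0,"twist":0},{"jaw":1,"x":310,"y":-6,"z":0,"twist":0},{"jaw":1,"x":310,"y":-6,"z":0,"twist":0},{"jaw":1,"x":310,"y":-6,"z":0,"twist":0},{"jaw":1,"x":310,"y":-6,"z":0,"twist":0}])

```text
time_s: 42.42
eef_pos: [531.5, -83.8, 194.0]
ee_rot: [0.711, 0.703, 0.0, -0.0]
ft_force: [0.1, -0.3, 0.1]
finger_gap: 1.002
gripper_force: 0.0
```

Request:
step_arm(commands=[{"jaw":1,"x":310,"y":-6,"z":0,"twist":0},{"jaw":1,"x":310,"y":-6,"z":0,"twist":0},{"jaw":1,"x":310,"y":-6,"z":0,"twist":0},{"jaw":1,"x":310,"y":-6,"z":0,"twist":0},{"jaw":1,"x":310,"y":-6,"z":0,"twist":0},{"jaw":1,"x":310,"y":-6,"z":0,"twist":0},{"jaw":1,"x":310,"y":-6,"z":0,"twist":0},{"jaw":1,"x":310,"y":-6,"z":0,"twist":0}])

```text
time_s: 43.08
eef_pos: [529.8, 226.6, 193.9]
ee_rot: [0.711, 0.703, 0.001, -0.0]
ft_force: [-0.2, -0.1, 0.4]
finger_gap: 1.0
gripper_force: 0.0
```

Request:
step_arm(commands=[{"jaw":1,"x":141,"y":-3,"z":0,"twist":0},{"jaw":1,"x":141,"y":-3,"z":0,"twist":0},{"jaw":1,"x":141,"y":-3,"z":0,"twist":0},{"jaw":1,"x":141,"y":-3,"z":0,"twist":0},{"jaw":1,"x":141,"y":-3,"z":0,"twist":0},{"jaw":1,"x":141,"y":-3,"z":0,"twist":0},{"jaw":1,"x":141,"y":-3,"z":0,"twist":0}])

```text
time_s: 43.67
eef_pos: [529.3, 362.4, 193.7]
ee_rot: [0.712, 0.702, -0.0, 0.0]
ft_force: [-0.1, -0.0, 0.1]
finger_gap: 0.997
gripper_force: 0.0
```

Down to z ≈ 55 (139 lower), +1.3 in x-tool.

Request:
step_arm(commands=[{"jaw":0.9,"x":1.3,"y":-0.3,"z":30,"twist":0},{"jaw":0.9,"x":1.3,"y":-0.3,"z":65,"twist":0},{"jaw":0.9,"x":1.3,"y":-0.3,"z":100,"twist":0},{"jaw":0.9,"x":1.3,"y":-0.3,"z":128,"twist":0},{"jaw":0.9,"x":1.3,"y":-0.3,"z":138.5,"twist":0},{"jaw":0.9,"x":1.3,"y":-0.3,"z":138.5,"twist":0},{"jaw":0.9,"x":1.3,"y":-0.3,"z":138.5,"twist":0},{"jaw":0.9,"x":1.3,"y":-0.3,"z":138.5,"twist":0}])

```text
time_s: 44.33
eef_pos: [530.2, 364.9, 57.7]
ee_rot: [0.712, 0.702, 0.002, 0.0]
ft_force: [0.1, 0.4, 0.9]
finger_gap: 0.902
gripper_force: 0.0
```

Request:
step_arm(commands=[{"jaw":0,"x":0,"y":0,"z":0,"twist":0},{"jaw":0,"x":0,"y":0,"z":0,"twist":0},{"jaw":0,"x":0,"y":0,"z":0,"twist":0},{"jaw":0,"x":0,"y":0,"z":0,"twist":0},{"jaw":0,"x":0,"y":0,"z":0,"twist":0},{"jaw":0,"x":0,"y":0,"z":0,"twist":0},{"jaw":0,"x":0,"y":0,"z":0,"twist":0},{"jaw":0,"x":0,"y":0,"z":0,"twist":0}])

```text
time_s: 45.0
eef_pos: [529.0, 364.7, 55.4]
ee_rot: [0.712, 0.702, 0.0, 0.0]
ft_force: [0.3, 0.4, 0.6]
finger_gap: 0.43
gripper_force: 29.6
```

Request:
step_arm(commands=[{"jaw":0,"x":0,"y":0,"z":0,"twist":0},{"jaw":0,"x":0,"y":0,"z":0,"twist":0}])

```text
time_s: 45.17
eef_pos: [529.0, 364.6, 55.4]
ee_rot: [0.712, 0.702, -0.0, -0.0]
ft_force: [0.9, 0.1, -0.8]
finger_gap: 0.429
gripper_force: 29.6
```

Request:
step_arm(commands=[{"jaw":0,"x":0,"y":0,"z":-10,"twist":0},{"jaw":0,"x":0,"y":0,"z":-30,"twist":0},{"jaw":0,"x":0,"y":0,"z":-60,"twist":0},{"jaw":0,"x":0,"y":0,"z":-95,"twist":0},{"jaw":0,"x":0,"y":0,"z":-130,"twist":0},{"jaw":0,"x":0,"y":0,"z":-142,"twist":0},{"jaw":0,"x":0,"y":0,"z":-142,"twist":0},{"jaw":0,"x":0,"y":0,"z":-142,"twist":0}])

```text
time_s: 45.83
eef_pos: [528.7, 364.5, 197.1]
ee_rot: [0.712, 0.702, -0.0, -0.0]
ft_force: [0.2, 0.3, -1.7]
finger_gap: 0.429
gripper_force: 29.5
```

Request:
step_arm(commands=[{"jaw":0,"x":-35,"y":1,"z":0,"twist":0},{"jaw":0,"x":-73,"y":2,"z":0,"twist":0},{"jaw":0,"x":-112,"y":3,"z":0,"twist":0},{"jaw":0,"x":-151,"y":4,"z":0,"twist":0},{"jaw":0,"x":-190,"y":5,"z":0,"twist":0},{"jaw":0,"x":-229,"y":6,"z":0,"twist":0},{"jaw":0,"x":-268,"y":6,"z":0,"twist":0},{"jaw":0,"x":-307,"y":7,"z":0,"twist":0}])

```text
time_s: 46.5
eef_pos: [530.1, 55.8, 195.2]
ee_rot: [0.712, 0.702, -0.001, -0.001]
ft_force: [1.0, 1.0, -0.2]
finger_gap: 0.426
gripper_force: 29.6
```

Request:
step_arm(commands=[{"jaw":0,"x":-39,"y":1,"z":0,"twist":0},{"jaw":0,"x":-78,"y":2,"z":0,"twist":0},{"jaw":0,"x":-117,"y":3,"z":0,"twist":0},{"jaw":0,"x":-156,"y":4,"z":0,"twist":0},{"jaw":0,"x":-195,"y":5,"z":0,"twist":0},{"jaw":0,"x":-234,"y":6,"z":0,"twist":0},{"jaw":0,"x":-272,"y":6,"z":0,"twist":0},{"jaw":0,"x":-307,"y":7,"z":0,"twist":0}])

```text
time_s: 47.17
eef_pos: [532.9, -251.2, 194.9]
ee_rot: [0.712, 0.702, -0.001, -0.002]
ft_force: [-0.1, 0.6, -1.4]
finger_gap: 0.429
gripper_force: 29.6
```

Request:
step_arm(commands=[{"jaw":0,"x":-20,"y":0,"z":0,"twist":0},{"jaw":0,"x":-20,"y":0,"z":20,"twist":0},{"jaw":0,"x":-20,"y":0,"z":55,"twist":0},{"jaw":0,"x":-20,"y":0,"z":90,"twist":0},{"jaw":0,"x":-20,"y":0,"z":120,"twist":0},{"jaw":0,"x":-20,"y":0,"z":140,"twist":0},{"jaw":0,"x":-20,"y":0,"z":140,"twist":0},{"jaw":0,"x":-20,"y":0,"z":140,"twist":0}])

```text
time_s: 47.83
eef_pos: [532.8, -268.7, 55.5]
ee_rot: [0.712, 0.702, -0.001, -0.002]
ft_force: [0.8, 0.3, -0.8]
finger_gap: 0.428
gripper_force: 29.6
```

Request:
step_arm(commands=[{"jaw":0,"x":0,"y":0,"z":0,"twist":0},{"jaw":0,"x":0,"y":0,"z":0,"twist":0},{"jaw":0,"x":0,"y":0,"z":0,"twist":0},{"jaw":0,"x":0,"y":0,"z":0,"twist":0}])

```text
time_s: 48.17
eef_pos: [534.5, -269.7, 58.5]
ee_rot: [0.712, 0.702, 0.0, 0.001]
ft_force: [-0.2, -0.7, -0.3]
finger_gap: 0.427
gripper_force: 29.5
```

Home contact expected near TCP z ≈ 39.

Request:
step_arm(commands=[{"jaw":0,"x":0,"y":0,"z":7,"twist":0},{"jaw":0,"x":0,"y":0,"z":12,"twist":0},{"jaw":0,"x":0,"y":0,"z":15,"twist":0},{"jaw":0,"x":0,"y":0,"z":16,"twist":0},{"jaw":0,"x":0,"y":0,"z":16,"twist":0},{"jaw":0,"x":0,"y":0,"z":16,"twist":0}])

```text
time_s: 48.67
eef_pos: [534.1, -269.5, 41.4]
ee_rot: [0.712, 0.702, -0.0, -0.0]
ft_force: [-1.0, -0.9, -0.8]
finger_gap: 0.431
gripper_force: 29.5
```

Request:
step_arm(commands=[{"jaw":0,"x":0,"y":0,"z":1,"twist":0},{"jaw":0,"x":0,"y":0,"z":1.5,"twist":0},{"jaw":0,"x":0,"y":0,"z":1.5,"twist":0},{"jaw":0,"x":0,"y":0,"z":1.5,"twist":0}])

```text
time_s: 49.0
eef_pos: [534.1, -269.5, 40.0]
ee_rot: [0.712, 0.702, 0.0, 0.0]
ft_force: [-0.4, -0.0, -1.3]
finger_gap: 0.429
gripper_force: 29.5
```

Request:
step_arm(commands=[{"jaw":0,"x":0,"y":0,"z":0.8,"twist":0},{"jaw":0,"x":0,"y":0,"z":0.8,"twist":0},{"jaw":0,"x":0,"y":0,"z":0.8,"twist":0},{"jaw":0,"x":0,"y":0,"z":0.8,"twist":0}])

```text
time_s: 49.33
eef_pos: [534.2, -269.6, 39.4]
ee_rot: [0.712, 0.702, 0.0, 0.0]
ft_force: [-0.5, 0.1, 2.5]
finger_gap: 0.422
gripper_force: 29.8
```

Request:
step_arm(commands=[{"jaw":0.9,"x":0,"y":0,"z":0,"twist":0},{"jaw":0.9,"x":0,"y":0,"z":0,"twist":0},{"jaw":0.9,"x":0,"y":0,"z":0,"twist":0},{"jaw":0.9,"x":0,"y":0,"z":-20,"twist":0},{"jaw":0.9,"x":0,"y":0,"z":-55,"twist":0},{"jaw":0.9,"x":0,"y":0,"z":-95,"twist":0},{"jaw":0.9,"x":0,"y":0,"z":-135,"twist":0},{"jaw":0.9,"x":0,"y":0,"z":-155,"twist":0}])

```text
time_s: 50.0
eef_pos: [535.2, -270.1, 199.0]
ee_rot: [0.712, 0.702, 0.001, 0.003]
ft_force: [-0.2, 0.1, 1.0]
finger_gap: 0.893
gripper_force: 0.0
```

Request:
step_arm(commands=[{"jaw":0.8,"x":310,"y":-6,"z":0,"twist":0},{"jaw":0.8,"x":310,"y":-6,"z":0,"twist":0},{"jaw":0.8,"x":310,"y":-6,"z":0,"twist":0},{"jaw":0.8,"x":310,"y":-6,"z":0,"twist":0},{"jaw":0.8,"x":310,"y":-6,"z":0,"twist":0},{"jaw":0.8,"x":310,"y":-6,"z":0,"twist":0},{"jaw":0.8,"x":310,"y":-6,"z":0,"twist":0},{"jaw":0.8,"x":310,"y":-6,"z":0,"twist":0}])

```text
time_s: 50.67
eef_pos: [531.9, 44.5, 194.3]
ee_rot: [0.711, 0.703, 0.0, -0.0]
ft_force: [0.4, -0.2, 0.1]
finger_gap: 0.803
gripper_force: 0.0
```

Request:
step_arm(commands=[{"jaw":0.8,"x":310,"y":-6,"z":0,"twist":0},{"jaw":0.8,"x":310,"y":-6,"z":0,"twist":0},{"jaw":0.8,"x":310,"y":-6,"z":0,"twist":0},{"jaw":0.8,"x":310,"y":-6,"z":0,"twist":0},{"jaw":0.8,"x":310,"y":-6,"z":0,"twist":0},{"jaw":0.8,"x":310,"y":-6,"z":0,"twist":0},{"jaw":0.8,"x":310,"y":-6,"z":0,"twist":0},{"jaw":0.8,"x":310,"y":-6,"z":0,"twist":0}])

```text
time_s: 51.33
eef_pos: [529.9, 354.9, 193.9]
ee_rot: [0.711, 0.703, 0.0, -0.0]
ft_force: [-0.1, 0.3, 0.7]
finger_gap: 0.8
gripper_force: 0.0
```

Request:
step_arm(commands=[{"jaw":0.8,"x":0,"y":0,"z":0,"twist":-0.8},{"jaw":0.8,"x":0,"y":0,"z":0,"twist":-0.8},{"jaw":0.8,"x":0,"y":0,"z":0,"twist":-0.8},{"jaw":0.8,"x":0,"y":0,"z":0,"twist":-0.8},{"jaw":0.8,"x":0,"y":0,"z":0,"twist":-0.8},{"jaw":0.8,"x":0,"y":0,"z":0,"twist":-0.8},{"jaw":0.8,"x":0,"y":0,"z":0,"twist":-0.8}])

```text
time_s: 51.92
eef_pos: [530.7, 350.6, 194.0]
ee_rot: [0.379, 0.925, -0.0, -0.0]
ft_force: [-1.4, -0.3, 0.0]
finger_gap: 0.8
gripper_force: 0.0
```

Request:
step_arm(commands=[{"jaw":0.8,"x":0,"y":0,"z":0,"twist":-0.73},{"jaw":0.8,"x":0,"y":0,"z":0,"twist":-0.73},{"jaw":0.8,"x":0,"y":0,"z":0,"twist":-0.73},{"jaw":0.8,"x":0,"y":0,"z":0,"twist":-0.73},{"jaw":0.8,"x":0,"y":0,"z":0,"twist":-0.73},{"jaw":0.8,"x":0,"y":0,"z":0,"twist":-0.73},{"jaw":0.8,"x":0,"y":0,"z":0,"twist":-0.73}])

```text
time_s: 52.5
eef_pos: [530.7, 350.6, 194.0]
ee_rot: [0.025, 1.0, -0.0, -0.0]
ft_force: [0.6, -0.2, 0.3]
finger_gap: 0.801
gripper_force: 0.0
```

```bash
python3 - <<'E'
from h import *
m,o=look(['spice'])
for n in o: print(n,round(o[n][1],2),onz(m,o[n][0],22).round(1))
E
```

```text
[530.7 350.6 194. ] [ 0.025  1.    -0.    -0.   ]
spice 0.97 [529.4 453.2  22. ]
```

Request:
step_arm(commands=[{"jaw":0.8,"x":6.5,"y":40,"z":0,"twist":0},{"jaw":0.8,"x":6.5,"y":80,"z":0,"twist":0},{"jaw":0.8,"x":6.5,"y":102,"z":0,"twist":0},{"jaw":0.8,"x":6.5,"y":102,"z":20,"twist":0},{"jaw":0.8,"x":6.5,"y":102,"z":60,"twist":0},{"jaw":0.8,"x":6.5,"y":102,"z":100,"twist":0},{"jaw":0.8,"x":6.5,"y":102,"z":124,"twist":0},{"jaw":0.8,"x":6.5,"y":102,"z":124,"twist":0}])

```text
time_s: 53.27
eef_pos: [527.2, 450.9, 64.1]
ee_rot: [0.029, 1.0, -0.003, -0.004]
ft_force: [-0.5, -0.4, 0.2]
finger_gap: 0.798
gripper_force: 0.0
```

Request:
step_arm(commands=[{"jaw":0.8,"x":0,"y":0,"z":0,"twist":0},{"jaw":0.8,"x":0,"y":0,"z":0,"twist":0},{"jaw":0,"x":0,"y":0,"z":0,"twist":0},{"jaw":0,"x":0,"y":0,"z":0,"twist":0},{"jaw":0,"x":0,"y":0,"z":0,"twist":0},{"jaw":0,"x":0,"y":0,"z":0,"twist":0},{"jaw":0,"x":0,"y":0,"z":0,"twist":0},{"jaw":0,"x":0,"y":0,"z":0,"twist":0}])

```text
time_s: 53.93
eef_pos: [530.0, 452.9, 70.6]
ee_rot: [0.027, 1.0, 0.0, 0.0]
ft_force: [-0.6, -0.6, 3.5]
finger_gap: 0.488
gripper_force: 30.0
```

Request:
step_arm(commands=[{"jaw":0,"x":0,"y":0,"z":0,"twist":0},{"jaw":0,"x":0,"y":0,"z":0,"twist":0},{"jaw":0,"x":0,"y":0,"z":0,"twist":0}])

```text
time_s: 54.18
eef_pos: [530.1, 452.9, 70.7]
ee_rot: [0.027, 1.0, 0.0, 0.0]
ft_force: [-0.8, -1.7, 5.4]
finger_gap: 0.488
gripper_force: 30.0
```

Request:
step_arm(commands=[{"jaw":0,"x":0,"y":0,"z":-10,"twist":0},{"jaw":0,"x":0,"y":0,"z":-30,"twist":0},{"jaw":0,"x":0,"y":0,"z":-60,"twist":0},{"jaw":0,"x":0,"y":0,"z":-95,"twist":0},{"jaw":0,"x":0,"y":0,"z":-120,"twist":0},{"jaw":0,"x":0,"y":0,"z":-132,"twist":0},{"jaw":0,"x":0,"y":0,"z":-132,"twist":0},{"jaw":0,"x":0,"y":0,"z":-132,"twist":0}])

```text
time_s: 54.85
eef_pos: [529.6, 452.6, 201.2]
ee_rot: [0.027, 1.0, -0.0, -0.0]
ft_force: [-0.5, -0.5, -1.3]
finger_gap: 0.49
gripper_force: 30.0
```

Request:
step_arm(commands=[{"jaw":0,"x":1,"y":-35,"z":0,"twist":0},{"jaw":0,"x":2,"y":-73,"z":0,"twist":0},{"jaw":0,"x":3,"y":-112,"z":0,"twist":0},{"jaw":0,"x":4,"y":-151,"z":0,"twist":0},{"jaw":0,"x":5,"y":-190,"z":0,"twist":0},{"jaw":0,"x":6,"y":-229,"z":0,"twist":0},{"jaw":0,"x":7,"y":-268,"z":0,"twist":0},{"jaw":0,"x":8,"y":-307,"z":0,"twist":0}])

```text
time_s: 55.52
eef_pos: [503.4, 144.8, 199.9]
ee_rot: [0.027, 1.0, -0.0, -0.002]
ft_force: [0.3, -0.6, -0.5]
finger_gap: 0.488
gripper_force: 30.0
```

Request:
step_arm(commands=[{"jaw":0,"x":1,"y":-39,"z":0,"twist":0},{"jaw":0,"x":2,"y":-78,"z":0,"twist":0},{"jaw":0,"x":3,"y":-117,"z":0,"twist":0},{"jaw":0,"x":4,"y":-156,"z":0,"twist":0},{"jaw":0,"x":5,"y":-195,"z":0,"twist":0},{"jaw":0,"x":6,"y":-234,"z":0,"twist":0},{"jaw":0,"x":7,"y":-272,"z":0,"twist":0},{"jaw":0,"x":8,"y":-307,"z":0,"twist":0}])

```text
time_s: 56.18
eef_pos: [478.7, -161.1, 200.1]
ee_rot: [0.028, 1.0, 0.001, -0.002]
ft_force: [0.7, -0.3, -1.2]
finger_gap: 0.486
gripper_force: 30.0
```

Request:
step_arm(commands=[{"jaw":0,"x":1,"y":-35,"z":0,"twist":0},{"jaw":0,"x":2,"y":-70,"z":0,"twist":0},{"jaw":0,"x":4,"y":-105,"z":0,"twist":0},{"jaw":0,"x":5,"y":-135,"z":0,"twist":0},{"jaw":0,"x":6,"y":-160,"z":0,"twist":0},{"jaw":0,"x":6,"y":-174,"z":0,"twist":0},{"jaw":0,"x":6,"y":-174,"z":0,"twist":0},{"jaw":0,"x":6,"y":-174,"z":0,"twist":0}])

```text
time_s: 56.85
eef_pos: [464.3, -332.1, 200.7]
ee_rot: [0.028, 1.0, 0.001, -0.001]
ft_force: [-0.2, 0.4, -1.1]
finger_gap: 0.49
gripper_force: 30.0
```

Request:
step_arm(commands=[{"jaw":0,"x":0,"y":0,"z":25,"twist":0},{"jaw":0,"x":0,"y":0,"z":55,"twist":0},{"jaw":0,"x":0,"y":0,"z":85,"twist":0},{"jaw":0,"x":0,"y":0,"z":110,"twist":0},{"jaw":0,"x":0,"y":0,"z":128,"twist":0},{"jaw":0,"x":0,"y":0,"z":134,"twist":0},{"jaw":0,"x":0,"y":0,"z":134,"twist":0},{"jaw":0,"x":0,"y":0,"z":134,"twist":0}])

```text
time_s: 57.52
eef_pos: [465.2, -332.2, 68.8]
ee_rot: [0.027, 1.0, -0.0, 0.0]
ft_force: [-1.1, 0.3, -0.6]
finger_gap: 0.486
gripper_force: 30.0
```

Request:
step_arm(commands=[{"jaw":0,"x":0,"y":0,"z":0,"twist":0},{"jaw":0,"x":0,"y":0,"z":0,"twist":0},{"jaw":0,"x":0,"y":0,"z":0,"twist":0}])

```text
time_s: 57.77
eef_pos: [465.1, -333.0, 69.2]
ee_rot: [0.027, 1.0, -0.0, 0.001]
ft_force: [-0.5, -1.1, -1.3]
finger_gap: 0.486
gripper_force: 30.0
```

Request:
step_arm(commands=[{"jaw":0,"x":0,"y":0,"z":6,"twist":0},{"jaw":0,"x":0,"y":0,"z":10,"twist":0},{"jaw":0,"x":0,"y":0,"z":12,"twist":0},{"jaw":0,"x":0,"y":0,"z":13,"twist":0},{"jaw":0,"x":0,"y":0,"z":13,"twist":0},{"jaw":0,"x":0,"y":0,"z":13,"twist":0}])

```text
time_s: 58.27
eef_pos: [464.8, -332.8, 55.1]
ee_rot: [0.027, 1.0, 0.0, -0.0]
ft_force: [-0.0, -0.4, -0.4]
finger_gap: 0.486
gripper_force: 30.0
```

Request:
step_arm(commands=[{"jaw":0,"x":0,"y":0,"z":1,"twist":0},{"jaw":0,"x":0,"y":0,"z":1.5,"twist":0},{"jaw":0,"x":0,"y":0,"z":1.5,"twist":0},{"jaw":0,"x":0,"y":0,"z":1.5,"twist":0}])

```text
time_s: 58.6
eef_pos: [465.0, -332.9, 54.6]
ee_rot: [0.027, 1.0, -0.0, 0.0]
ft_force: [-2.6, 2.2, 9.8]
finger_gap: 0.485
gripper_force: 30.0
```

Down. Release, rise, and back off toward the robot for a look.

Request:
step_arm(commands=[{"jaw":0,"x":0,"y":0,"z":-0.7,"twist":0},{"jaw":0.85,"x":0,"y":0,"z":-0.7,"twist":0},{"jaw":0.85,"x":0,"y":0,"z":-0.7,"twist":0},{"jaw":0.85,"x":0,"y":0,"z":-0.7,"twist":0},{"jaw":0.85,"x":0,"y":0,"z":-20,"twist":0},{"jaw":0.85,"x":0,"y":0,"z":-60,"twist":0},{"jaw":0.85,"x":0,"y":0,"z":-100,"twist":0},{"jaw":0.85,"x":0,"y":0,"z":-140,"twist":0}])

```text
time_s: 59.27
eef_pos: [464.4, -332.5, 195.1]
ee_rot: [0.027, 1.0, 0.0, -0.0]
ft_force: [0.3, -0.2, -0.5]
finger_gap: 0.848
gripper_force: 0.0
```

Request:
step_arm(commands=[{"jaw":1,"x":-52,"y":-3,"z":-25,"twist":0},{"jaw":1,"x":-52,"y":-3,"z":-25,"twist":0},{"jaw":1,"x":-52,"y":-3,"z":-25,"twist":0},{"jaw":1,"x":-52,"y":-3,"z":-25,"twist":0},{"jaw":1,"x":-52,"y":-3,"z":-25,"twist":0},{"jaw":1,"x":-52,"y":-3,"z":-25,"twist":0}])

```text
time_s: 59.77
eef_pos: [515.5, -338.4, 217.7]
ee_rot: [0.028, 1.0, 0.001, -0.001]
ft_force: [-0.9, 0.7, 0.7]
finger_gap: 1.003
gripper_force: 0.0
```

```bash
python3 - <<'E'
from h import *
import pickle
m0,o0=pickle.load(open('v2.pkl','rb'))
m,o=look(['jam','spice','salt'],'w9')
for n in o: print(n,round(o[n][1],2),onz(m,o[n][0],6)[:2].round(1),'was',onz(m0,o0[n][0],6)[:2].round(1))
a=cv2.imread('pics/w3.png')[60:320,160:480];b=cv2.imread('pics/w9.png')[60:320,160:480]
cv2.imwrite('pics/cmp.png',np.hstack([a,b]))
save(arm.camera('scene'),'s4')
E
```

```text
[ 515.5 -338.4  217.7] [ 0.028  1.     0.001 -0.001]
jam 0.95 [ 534.5 -400. ] was [ 534.5 -399.9]
spice 0.86 [ 464.  -331.7] was [ 464.9 -332.2]
salt 0.66 [ 538.2 -271. ] was [ 537.7 -273.5]
```

View pics/cmp.png

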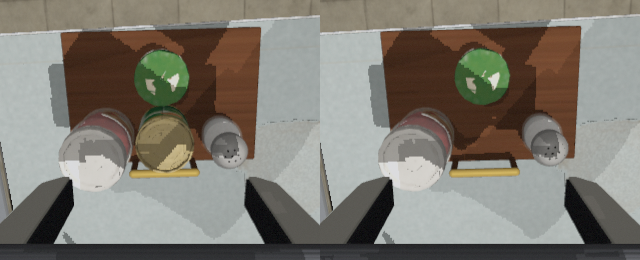

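View pics/s4.png

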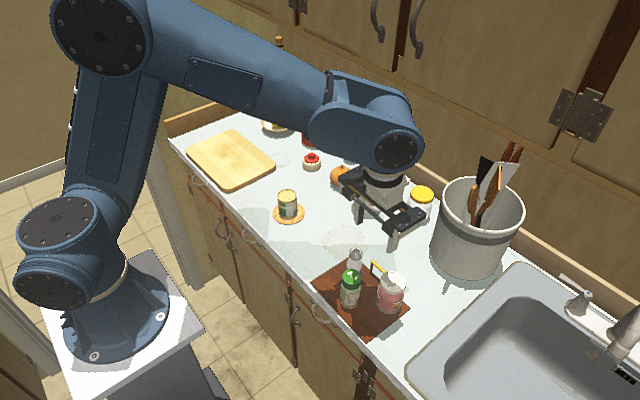

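The before and after crops match: spice cap at (162,77) → (482,77), jam lid at (94,160) → (415,160), and shaker at (229,150) → (550,147), after the 320 px crop offset. The tin stands on the mat at (288,205), and the arm touches nothing.

```bash
python3 -c "
from workcell import arm
print(arm.hand_in())"
```

```text
the job is handed in; nothing more can be done
None
```

The job is handed in: the tin stands in the middle of the cork mat, and the jam, spice and salt are back upright on the tray, each within about 3 mm of its starting spot by the wrist camera, in about 60 of the 149 s.

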